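# Fetch the reference plate from among the check weights

## Robot

A 6-joint arm with a two-finger parallel gripper is mounted at the origin on a cart in front of the work surface, level with it; the furniture and walls round the work are solid. World frame = base frame: x ahead of the robot, y to its left, z up, the work surface at z = 0. Lengths are in m, angles in rad, forces in N, time in s.
With the tool pointing down it reaches from about 0.275 to 0.75 m from the base axis. Payload 10.2 kg.
Tool frame: the origin (TCP) lies at the very end of the fingers, on their centre line; the grasp point (between the pads) lies 19 mm behind it (arm.grip_depth is the distance from the TCP to the grasp point, in m); z points along the fingers, y is the direction in which the jaws open and shut (so a half turn about z gives the same grasp; the last joint's range is limited). The gripper opens to 85 mm and grips with 20 to 120 N. Pads are 22 mm wide; open, the fingers measure 114 mm over their backs; the gripper's body (76 mm by 85 mm) begins 54 mm behind the grasp point. The pads swing forward as they close: fully open they stand 13 mm farther back than shut.
Start: joints at [-1.328, 0.313, 1.498, -0, 1.331, -0.223], TCP at [0.236, -0.469, 0.207] pointing down, gripper open.
Joint ranges: [-2.94, 2.94], [-0.97, 2.17], [0.19, 2.56], [-1.23, 4.37], [0.02, 3.11], [-2.88, 2.88]. Speed limits (rad/s): [2.39, 2.39, 3.01, 3.14, 3.14, 3.14].

## Interface

Orientations are given as a rotation vector (axis times angle).
In Python, from bench import arm gives the robot as it stands. The module is installed in compiled form; this text tells all that it offers.
- The arm moves only by the tool drive_tool, never from a script. Its argument "plan" is a list of rows, each a list of 3 entries, a list of its own where there are three numbers: the closure, from -1 (fully open) to 1 (shut), so that 0 is half open, then the shift along the tool's x, y, z in mm, then the turn, a rotation vector about the tool's x, y, z in degrees. In form: [[grip, [x, y, z], [wx, wy, wz]], ...]. A call has 1 to 8 rows; each row shifts and turns the pose as measured when the row begins, along the tool's axes as they then stand; what a row does not reach is not made up. A row lasts 1/10 s, in which the tool goes at most 50 mm and 8.59 degrees, less where a joint would pass 70% of its speed; a pose out of reach is approached as far as the arm can. A call with a gripper value outside its range is refused whole. The fingers move at their own pace and stop on an object; "force" is the grip in N (left out, the last holds). Time passes only in rows, so rows that do not move let the fingers close. It gives the time, the measured TCP pose, the force and the opening at its end, in the units of the state.
- arm.sense(): the state, without advancing time (a new reading comes with each control period).
- arm.read_camera(name): name is "side" or "top"; returns a dict with "pixels" (384x512x3 uint8, blue, green, red), "range_z" (384x512 float32, m along the optical axis (not along the pixel's ray), 0 where there is no reading), "intrinsics" (3x3 intrinsics, pixels), "camera_from_world" (4x4, takes a point from world to camera coordinates). Camera axes: x right, y up, looking along -z (the intrinsics and any distortion apply to the point x, -y, -z); pixel columns grow to the right and rows downward; lengths in m; the calibration is good to about 2 mm. A picture is of the moment at which its call begins.
- arm.hand_in(): hands the job in, once; it reports no verdict.
The state is a dict: "time": time; "qpos": joint angles; "dq": joint speeds; "joint_torque": joint torques, N m; "position": TCP position; "ee_rot": TCP orientation; "force": force on the tool from outside, world axes, zero at the start; "torque": the same for the moment, N m; "gripper_width": opening from 0.0 (shut) to 1.0 (fully open).
Only numpy, scipy, OpenCV 4.12 (cv2) and the standard library are available. Lean on these libraries where they do the work, as an engineer would, in place of code of your own. Each camera call takes 0.05 s, during which the arm holds its last target. There are 200 camera calls.

## Task

Bring the reference plate to the stone rest. Clear the three check weights onto the black mat, upright; then swing the tab right round to its stop and leave it there, lift the plate out by its handle and lay it on the rest, centred, long side along the rest's long side. Only then put each weight back upright on the very pad of the base where it stood at the start; tip none over.

Things in the scene. Friction and masses are not known exactly. Their poses are not given: they have to be found in the camera images.
- base: grey fixed base, 140 (x) x 170 (y) x 20 mm; origin: centre of underside. Its top has a pocket 48 (x) x 114 (y) x 8 mm deep centred at (0, -14) mm for the plate, and three flush dark round pads 40 mm across at (x, y) = (-44, -24), (44, -34), (43, 36) mm, a weight on each. A small loose steel tip (24 mm wide, 19 high) at (-50, 58) is no part of the job.
- tab (a joint): rad; steel swing tab on a vertical pin at (0, 61) mm of the base. 0: points to base -y, over the plate's end, locking it. Grows counter-clockwise from above, the free end passing over the base's +x side (past the pad at (43, 36)) to the stop at 2.27, clear of plate and pads. 14 mm wide, 5 thick, reaches 42 mm; underside 21.5 mm above the bench. About 1 N at its knob turns it; it stays where left.
- tab_knob (a point): point on the axis of the tab's upright black knob, 34 mm from the pin; the knob is a plain upright cylinder 12 mm across that stands from 26.5 to 52.5 mm above the bench; the point is at 39.5 mm.
- plate: aluminium reference plate 44 (x) x 110 (y) x 8 mm, about 0.2 kg, lying in the base's pocket with its top flush with the base (2 mm play all round). On its top centre an upright dark steel handle block, 10 (x) x 40 (y) mm, 30 mm high above the plate's top. Origin at the centre of the plate's underside, z up; 38 mm high in all.
- weight_200: the largest, brass-coloured check weight, about 200 g: upright cylinder 33 mm across with a small round lifting knob on top, 42 mm high in all; the straight body fills about the lower 60 % of it. Origin: centre of its underside, z up its axis. It starts upright on one of the base's three dark pads; which one varies.
- weight_100: the middle, bright steel check weight, about 100 g: upright cylinder 27 mm across with a small round lifting knob on top, 35 mm high in all; the straight body fills about the lower 60 % of it. Origin: centre of its underside, z up its axis. It starts upright on one of the base's three dark pads; which one varies.
- weight_50: the smallest, brass-coloured check weight, about 50 g: upright cylinder 22 mm across with a small round lifting knob on top, 30 mm high in all; the straight body fills about the lower 60 % of it. Origin: centre of its underside, z up its axis. It starts upright on one of the base's three dark pads; which one varies.
- mat: black rubber mat fixed on the bench, the side area for the weights: 130 (x) x 90 (y) x 3 mm with two thin grey lines along its long sides; origin at the centre of its underside. It lies on one side of the base, the stone rest on the other; which side varies.
- rest: pale stone inspection rest fixed on the bench, a flat block 80 (x) x 140 (y) mm whose top is 20 mm above the bench; origin at the centre of its underside, bench level.

How it is judged:
By the outcome, as a careful person would: the job done as asked, in the order asked, and still so for the second after the job is handed in, with the robot touching nothing.
It also fails if it takes over 136 s, if anything falls off the work surface, if the arm or the gripper's body presses on something with over 40 N, if the wrist force passes 120 N, or if a joint passes its speed limit or range.

## Working session

There is one attempt and no reset: what is moved stays moved. The work goes in short steps, Python scripts to look and compute and a tool call to move; the robot and the scene stay as the last step left them, time stands still between calls to the robot, and variables do not carry over. Pictures are saved under pics/ and viewed, about 12 in all and at most 16, crops included, and the job is handed in when it is done.

Besides the shell and the picture viewer there is one more tool, called after "Call:" as name([rows], argument=value, ...), one row to a line, values as JSON. drive_tool: Moves the arm, as the interface text tells. Its arguments: {"type":"object","properties":{"plan":{"type":"array"},"force":{"type":"number"}},"required":["plan"]}

```bash
mkdir -p pics; cat > h.py <<'E'
import numpy as np, cv2
from bench import arm
from scipy.spatial.transform import Rotation as R
def cam(n):
    d=arm.read_camera(n); return d
def rays(d,uv,z):
    uv=np.atleast_2d(np.float64(uv)); K=d["intrinsics"]; T=d["camera_from_world"]
    Rw=T[:3,:3].T; c=-Rw@T[:3,3]
    v=np.c_[(uv[:,0]-K[0,2])/K[0,0],-(uv[:,1]-K[1,2])/K[1,1],-np.ones(len(uv))]@Rw.T
    return c+v*((z-c[2])/v[:,2])[:,None]
def cloud(d):
    K=d["intrinsics"];T=d["camera_from_world"];Z=d["range_z"];h,w=Z.shape
    u,v=np.meshgrid(np.arange(w),np.arange(h))
    p=np.stack([(u-K[0,2])/K[0,0]*Z,-(v-K[1,2])/K[1,1]*Z,-Z],-1)
    P=(p-T[:3,3])@T[:3,:3]; P[Z==0]=np.nan; return P
def proj(d,P):
    P=np.atleast_2d(P);T=d["camera_from_world"];K=d["intrinsics"];c=P@T[:3,:3].T+T[:3,3]
    return np.c_[K[0,0]*c[:,0]/-c[:,2]+K[0,2],K[1,1]*-c[:,1]/-c[:,2]+K[1,2]]
def st():
    s=arm.sense();print("t",s["time"],"p",np.round(s["position"],4),"rot",np.round(s["ee_rot"],3),"q",np.round(s["qpos"],3),"F",np.round(s["force"],1),"w",np.round(s["gripper_width"],3));return s
E
python3 - <<'E'
from h import *
st()
for n in("top","side"):
    d=cam(n);cv2.imwrite(f"pics/{n}0.png",d["pixels"]);np.savez(f"{n}0.npz",**d)
    T=d["camera_from_world"];print(n,d["intrinsics"],-T[:3,:3].T@T[:3,3]);print(T.round(3))
E
```

```text
t 0.0 p [ 0.2357 -0.4688  0.2068] rot [-3.056 -0.725 -0.   ] q [-1.328  0.313  1.498  0.     1.331 -0.223] F [ 0.9 -0.2 -0. ] w 1.0
top [[380.8839331    0.         252.11776062]
 [  0.         380.8839331  187.85598651]
 [  0.           0.           1.        ]] [0.49600742 0.05647921 0.89970835]
[[ 0.023 -1.     0.007  0.039]
 [ 0.996  0.024  0.086 -0.572]
 [-0.086  0.005  0.996 -0.854]
 [ 0.     0.     0.     1.   ]]
side [[486.50506882   0.         253.04982113]
 [  0.         486.50506882 192.26239296]
 [  0.           0.           1.        ]] [-0.14399456  0.39992336  0.67033121]
[[-0.388 -0.922  0.018  0.301]
 [ 0.565 -0.222  0.795 -0.363]
 [-0.729  0.318  0.606 -0.639]
 [ 0.     0.     0.     1.   ]]
```

View pics/top0.png

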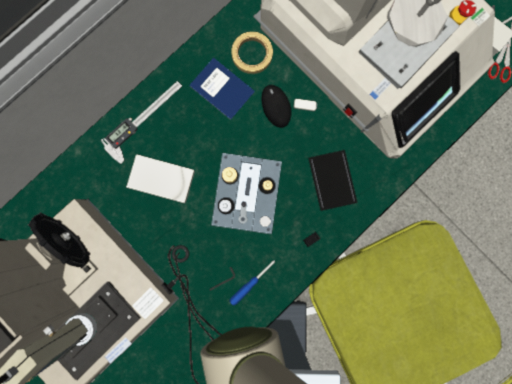

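View pics/side0.png

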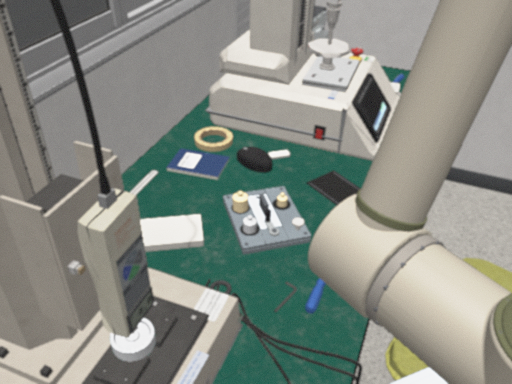

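The top view shows the base at about (247,193), with the tab end pointing down. The brass 200 is at (230,174), the steel 100 at (225,206), the brass 50 at (268,185) and the loose tip at (265,221). The rest is on the left at (160,178) and the mat on the right at (333,180). The side view agrees.

```bash
cat > m.py <<'E'
from h import *
d=dict(np.load("top0.npz"));im=d["pixels"];P=cloud(d)
big=cv2.resize(im[140:250,120:370],None,fx=3.2,fy=3.2,interpolation=cv2.INTER_CUBIC);cv2.imwrite("pics/crop0.png",big)
hsv=cv2.cvtColor(im,cv2.COLOR_BGR2HSV)
z=P[...,2]
print("green z",np.nanmedian(z[150:240,195:208]))
def rect(mask,roi,h,name):
    m=np.zeros(mask.shape,np.uint8);r0,r1,c0,c1=roi;m[r0:r1,c0:c1]=mask[r0:r1,c0:c1]
    m=cv2.morphologyEx(m,cv2.MORPH_CLOSE,np.ones((5,5)))
    c=max(cv2.findContours(m,0,1)[0],key=cv2.contourArea)[:,0]
    w=rays(d,c,h)[:,:2]
    (cx,cy),(a,b),ang=cv2.minAreaRect(np.float32(w*1000))
    bx=cv2.boxPoints(((cx,cy),(a,b),ang));e=bx[1]-bx[0];f=bx[2]-bx[1]
    l=e if np.hypot(*e)>np.hypot(*f) else f
    print(name,"c",round(cx,1),round(cy,1),"size",round(a,1),round(b,1),"long axis deg",np.degrees(np.arctan2(l[1],l[0]))%180, "zmed",np.nanmedian(z[m>0]))
green=((hsv[...,0]>60)&(hsv[...,0]<95)&(hsv[...,1]>120)).astype(np.uint8)
ng=1-green
rect(ng,(145,242,205,290),0.020,"base");rect(ng,(150,212,120,200),0.020,"rest");rect(ng,(145,215,302,362),0.003,"mat")
E
python3 m.py
```

```text
green z 0.0018315154641861528
base c 569.4 64.2 size 142.5 191.3 long axis deg 173.0166 zmed 0.020077336966513214
rest c 582.9 265.8 size 150.6 96.2 long axis deg 76.05835 zmed 0.01967079646066334
mat c 597.0 -137.4 size 129.3 89.3 long axis deg 13.706709 zmed 0.0027660793256924806
```

View pics/crop0.png

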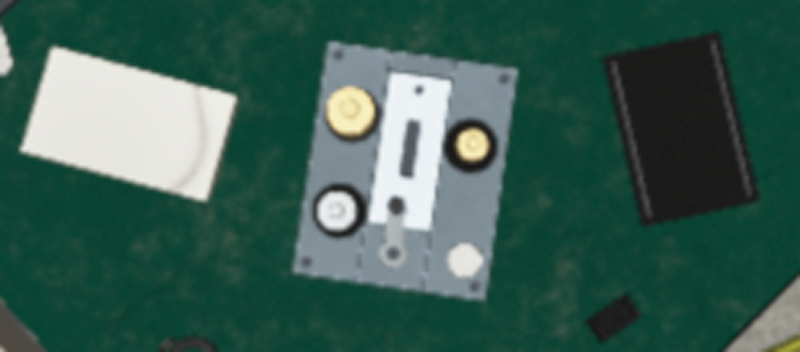

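The crop confirms the layout: the tab is at 0 over the plate's end, knob at crop (397,205), pin at (392,253). I'll refine using depth masks.

```bash
cat > m2.py <<'E'
from h import *
exec(open("m.py").read().split("def rect")[0].replace("from h import *",""))
exec("def rect"+open("m.py").read().split("def rect")[1].split("rect(ng,(145,242")[0])
zm=((z>0.012)&(z<0.1)).astype(np.uint8)
rect(zm,(145,242,205,290),0.020,"base");rect(zm,(150,212,120,200),0.020,"rest")
# base pose fit
bc,ang=None,None
m=np.zeros(zm.shape,np.uint8);m[145:242,205:290]=zm[145:242,205:290]
c=max(cv2.findContours(m,0,1)[0],key=cv2.contourArea)[:,0]
for s in ("top","side"):
    d=dict(np.load(s+"0.npz"));im=d["pixels"];P=cloud(d)
    sel=(P[...,2]>0.024)&(P[...,2]<0.07)&(abs(P[...,0]-.565)<.1)&(abs(P[...,1]-.06)<.1)
    n,l,stt,ce=cv2.connectedComponentsWithStats(sel.astype(np.uint8),connectivity=8)
    for i in range(1,n):
        if stt[i,4]<6: continue
        q=P[l==i];print(s,ce[i].round(),stt[i,4],"xyz med",np.median(q,0).round(4),"min",q.min(0).round(4),"max",q.max(0).round(4), "col",im[l==i].mean(0).round())
E
python3 m2.py
```

```text
green z 0.0018315154641861528
base c 560.9 64.4 size 139.7 169.7 long axis deg 173.077 zmed 0.020173340345994936
rest c 589.9 265.1 size 141.0 79.7 long axis deg 76.14184 zmed 0.01997682526055076
top [230. 174.] 180 xyz med [0.5983 0.1038 0.0506] min [0.5834 0.0878 0.0244] max [0.6152 0.1207 0.0644] col [168. 216. 228.]
top [248. 186.] 84 xyz med [0.5742 0.0617 0.0497] min [0.5551 0.0553 0.0333] max [0.5937 0.0681 0.0537] col [128. 123. 115.]
top [268. 185.] 75 xyz med [0.5778 0.017  0.0384] min [0.5684 0.0071 0.0295] max [0.5889 0.0278 0.0507] col [155. 207. 220.]
top [225. 205.] 119 xyz med [0.5292 0.1115 0.0434] min [0.5161 0.0988 0.0242] max [0.541  0.1239 0.0563] col [209. 207. 205.]
top [243. 212.] 135 xyz med [0.513  0.0715 0.0276] min [0.4923 0.0622 0.0244] max [0.5404 0.0806 0.0559] col [158. 155. 149.]
top [265. 221.] 86 xyz med [0.4961 0.0214 0.0391] min [0.4868 0.0102 0.0355] max [0.5072 0.0328 0.0419] col [213. 217. 217.]
side [240. 201.] 272 xyz med [0.5886 0.1079 0.0475] min [0.5798 0.0891 0.0243] max [0.6149 0.1217 0.0619] col [163. 194. 205.]
side [282. 200.] 112 xyz med [0.572  0.0196 0.0366] min [0.5642 0.0066 0.0241] max [0.5868 0.0288 0.0505] col [161. 193. 205.]
side [268. 215.] 300 xyz med [0.5294 0.0685 0.0348] min [0.4864 0.0564 0.024 ] max [0.593  0.0803 0.0533] col [134. 132. 129.]
side [250. 224.] 194 xyz med [0.5212 0.1151 0.0415] min [0.5108 0.0986 0.0241] max [0.5393 0.126  0.0564] col [191. 190. 190.]
side [298. 222.] 99 xyz med [0.4915 0.0223 0.038 ] min [0.4818 0.0104 0.0241] max [0.5056 0.0333 0.0407] col [205. 209. 210.]
```

```bash
cat > plan.py <<'E'
# usage: plan.py "x,y,z,psi,grip;..." (mm, deg); prints rounded rows from the measured pose
import sys
from h import *
s=st();p=np.array(s["position"])*1000;Rm=R.from_rotvec(s["ee_rot"])
for w in sys.argv[1].split(";"):
    x,y,z,psi,g=map(float,w.split(","))
    t=np.array([x,y,z]);c,sn=np.cos(np.radians(psi)),np.sin(np.radians(psi))
    Rt=R.from_matrix([[c,sn,0],[sn,-c,0],[0,0,-1]])
    n=int(max(1,np.ceil(np.linalg.norm(t-p)/46),np.ceil(np.degrees((Rm.inv()*Rt).magnitude())/8.2)))
    out=[]
    for k in range(n,0,-1):
        dp=Rm.inv().apply((t-p)/k);dr=np.degrees((Rm.inv()*Rt).as_rotvec())/k
        dp=np.round(dp,1 if k==1 else 0);dr=np.round(dr,1)
        p=p+Rm.apply(dp);Rm=Rm*R.from_rotvec(np.radians(dr))
        out.append([g,[float(v)+0 for v in dp],[float(v)+0 for v in dr]])
    print(w,n);print(*out,sep=",")
E
python3 plan.py "579,17.5,110,83.1,-0.2;579,17.5,24,83.1,-0.2"
```

```text
t 0.1 p [ 0.2357 -0.4688  0.2069] rot [-3.056 -0.725  0.   ] q [-1.328  0.313  1.498 -0.     1.331 -0.223] F [0.  0.1 0.8] w 0.997
579,17.5,110,83.1,-0.2 14
[-0.2, [38.0, -20.0, 7.0], [0.0, 0.0, -4.0]],[-0.2, [39.0, -17.0, 7.0], [0.0, 0.0, -4.0]],[-0.2, [40.0, -15.0, 7.0], [0.0, 0.0, -4.0]],[-0.2, [41.0, -12.0, 7.0], [0.0, 0.0, -4.0]],[-0.2, [41.0, -9.0, 7.0], [0.0, 0.0, -4.0]],[-0.2, [42.0, -6.0, 7.0], [0.0, 0.0, -4.0]],[-0.2, [42.0, -3.0, 7.0], [0.0, 0.0, -4.1]],[-0.2, [43.0, 0.0, 7.0], [0.0, 0.0, -4.0]],[-0.2, [42.0, 3.0, 7.0], [0.0, 0.0, -4.1]],[-0.2, [42.0, 6.0, 7.0], [0.0, 0.0, -4.0]],[-0.2, [42.0, 9.0, 7.0], [0.0, 0.0, -4.1]],[-0.2, [41.0, 12.0, 7.0], [0.0, 0.0, -4.0]],[-0.2, [40.0, 15.0, 7.0], [0.0, 0.0, -4.1]],[-0.2, [38.2, 17.0, 6.3], [0.0, -0.1, -4.0]]
579,17.5,24,83.1,-0.2 2
[-0.2, [0.0, 0.0, 43.0], [0.0, 0.0, 0.0]],[-0.2, [0.1, 0.1, 43.0], [0.0, 0.0, 0.0]]
```

Call:
drive_tool([
  [-0.2,[38,-20,7],[0,0,-4]],
  [-0.2,[39,-17,7],[0,0,-4]],
  [-0.2,[40,-15,7],[0,0,-4]],
  [-0.2,[41,-12,7],[0,0,-4]],
  [-0.2,[41,-9,7],[0,0,-4]],
  [-0.2,[42,-6,7],[0,0,-4]],
  [-0.2,[42,-3,7],[0,0,-4]],
  [-0.2,[43,0,7],[0,0,-4]],
], force=30)

```text
time: 0.9
position: [0.4335, -0.182, 0.1474]
ee_rot: [-2.726, -1.555, 0.001]
force: [0.6, -0.5, 0.3]
gripper_width: 0.597
```

Call:
drive_tool([
  [-0.2,[42,3,7],[0,0,-4]],
  [-0.2,[42,6,7],[0,0,-4]],
  [-0.2,[42,9,7],[0,0,-4]],
  [-0.2,[41,12,7],[0,0,-4]],
  [-0.2,[40,15,7],[0,0,-4]],
  [-0.2,[38,17,6],[0,0,-4]],
  [-0.2,[0,0,0],[0,0,0]],
])

```text
time: 1.6
position: [0.5818, 0.0428, 0.1019]
ee_rot: [-2.315, -2.114, 0.003]
force: [-0.7, -1.0, -0.2]
gripper_width: 0.601
```

```bash
python3 plan.py "579,17.5,60,83.1,-0.2;579,17.5,24,83.1,-0.2"
```

```text
t 1.6 p [0.5818 0.0428 0.1019] rot [-2.315 -2.114  0.003] q [-0.129  0.54   1.448  0.003  1.16  -0.039] F [-0.7 -1.  -0.2] w 0.601
579,17.5,60,83.1,-0.2 2
[-0.2, [-13.0, 0.0, 21.0], [-0.2, -0.1, 0.9]],[-0.2, [-12.5, -0.1, 20.8], [-0.1, -0.1, 0.8]]
579,17.5,24,83.1,-0.2 1
[-0.2, [0.0, 0.0, 36.0], [0.0, 0.0, 0.0]]
```

Call:
drive_tool([
  [-0.2,[-13,0,21],[0,0,0.8]],
  [-0.2,[-12,0,21],[0,0,0.8]],
  [-0.2,[0,0,0],[0,0,0]],
])

```text
time: 1.9
position: [0.5785, 0.0182, 0.058]
ee_rot: [-2.343, -2.082, 0.005]
force: [-0.4, -0.4, -0.1]
gripper_width: 0.605
```

```bash
python3 plan.py "579,17.5,24,83.1,-0.2"; python3 - <<'E'
from h import *
d=cam("side");cv2.imwrite("pics/s1.png",cv2.resize(d["pixels"][120:280,170:370],None,fx=3.5,fy=3.5))
E
```

```text
t 1.9 p [0.5785 0.0182 0.058 ] rot [-2.343 -2.082  0.005] q [-0.172  0.585  1.501  0.002  1.062 -0.056] F [-0.4 -0.4 -0.1] w 0.605
579,17.5,24,83.1,-0.2 1
[-0.2, [-0.7, 0.8, 34.0], [-0.4, -0.1, 0.2]]
```

View pics/s1.png

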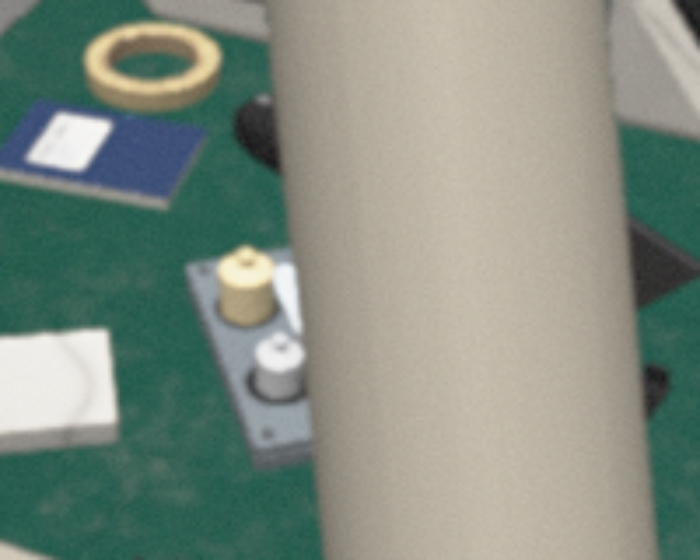

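The arm hides the weight here, so this view adds nothing; the measured pose fits. Descending to grasp.

Call:
drive_tool([
  [-0.2,[-1,1,17],[-0.3,0,0]],
  [-0.2,[0,0,14],[0,0,0]],
  [-0.2,[0,0,3],[0,0,0]],
  [0.3,[0,0,0],[0,0,0]],
  [1,[0,0,0],[0,0,0]],
  [1,[0,0,0],[0,0,0]],
  [1,[0,0,0],[0,0,0]],
  [1,[0,0,0],[0,0,0]],
])

```text
time: 2.75
position: [0.5831, 0.0177, 0.0306]
ee_rot: [2.344, 2.085, 0.012]
force: [0.2, -0.4, 0.3]
gripper_width: 0.005
```

```bash
python3 -c "
import numpy as np
c=np.array([597,-137.4]);u=np.array([np.cos(np.radians(13.7)),np.sin(np.radians(13.7))]);v=np.array([-u[1],u[0]])
for n,a,b in (('50',35,-31),('100',0,-2),('200',-33,26)): print(n,c+u*a+v*b)
"; python3 plan.py "579,17.5,85,83.1,1;638,-159,55,103.7,1"
```

```text
50 [ 638.34620173 -159.22868761]
100 [ 597.47367629 -139.34309824]
200 [ 558.78108724 -119.9553817 ]
t 2.75 p [0.5831 0.0177 0.0306] rot [2.344 2.085 0.012] q [-0.172  0.623  1.52   0.003  0.99  -0.057] F [ 0.2 -0.4  0.3] w 0.005
579,17.5,85,83.1,1 2
[1.0, [0.0, -2.0, -27.0], [0.2, -0.1, 0.1]],[1.0, [-0.6, -1.6, -27.4], [0.3, 0.0, 0.1]]
638,-159,55,103.7,1 5
[1.0, [-34.0, 16.0, 6.0], [0.0, 0.0, -4.1]],[1.0, [-35.0, 13.0, 6.0], [0.0, 0.0, -4.1]],[1.0, [-35.0, 11.0, 6.0], [0.0, 0.0, -4.1]],[1.0, [-36.0, 9.0, 6.0], [0.0, 0.0, -4.2]],[1.0, [-36.9, 5.7, 5.9], [0.0, 0.0, -4.1]]
```

The fingers shut completely (0.005), so the grasp missed, and TCP z was 30.6 rather than 24. I'll lift and look.

Call:
drive_tool([
  [1,[0,0,-10],[0,0,0]],
  [1,[0,0,-35],[0,0,0]],
  [1,[0,0,-40],[0,0,0]],
  [-0.2,[-40,0,-20],[0,0,0]],
  [-0.2,[-45,0,0],[0,0,0]],
  [-0.2,[-45,0,0],[0,0,0]],
  [-0.2,[-45,0,0],[0,0,0]],
  [-0.2,[-45,0,0],[0,0,0]],
])

```text
time: 3.55
position: [0.5572, -0.2035, 0.1469]
ee_rot: [2.329, 2.091, 0.016]
force: [1.5, 0.3, -0.5]
gripper_width: 0.602
```

```bash
python3 - <<'E'
from h import *
st()
d=cam("top");cv2.imwrite("pics/t1.png",cv2.resize(d["pixels"][140:250,200:370],None,fx=4,fy=4));np.savez("top1.npz",**d)
E
```

```text
t 3.55 p [ 0.5572 -0.2035  0.1469] rot [2.329 2.091 0.016] q [-0.551  0.503  1.382  0.007  1.243 -0.445] F [ 1.5  0.3 -0.5] w 0.602
```

View pics/t1.png

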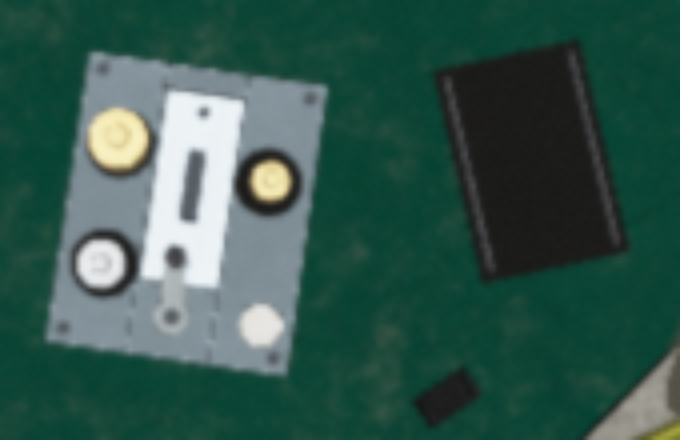

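The weight still stands upright on its pad; the pads were too high and slid off it. Next time I'll go lower and check the height before closing.

```bash
cat > blobs.py <<'E'
import sys
from h import *
def blobs(d,x0,x1,y0,y1,zl):
    P=cloud(d);im=d["pixels"]
    sel=(P[...,2]>zl)&(P[...,2]<0.08)&(P[...,0]>x0)&(P[...,0]<x1)&(P[...,1]>y0)&(P[...,1]<y1)
    n,l,s,ce=cv2.connectedComponentsWithStats(sel.astype(np.uint8),connectivity=8)
    for i in range(1,n):
        if s[i,4]<8: continue
        q=P[l==i];a,b=q.min(0),q.max(0);print(ce[i].round(),s[i,4],"mid",((a+b)/2).round(4)[:2],"size",(b-a).round(3),"ztop",b[2].round(4),"col",im[l==i].mean(0).round())
if __name__=="__main__":
    blobs(dict(np.load(sys.argv[1])) if len(sys.argv)>1 else cam("top"),.45,.75,-.25,.17,.0235)
E
python3 blobs.py top1.npz; python3 plan.py "579,17.5,60,83.1,-0.2"
```

```text
[368. 130.] 518 mid [ 0.7072 -0.202 ] size [0.085 0.096 0.056] ztop 0.08 col [102. 109. 118.]
[279. 116.] 201 mid [ 0.7374 -0.0056] size [0.025 0.054 0.012] ztop 0.0354 col [28. 28. 28.]
[230. 174.] 186 mid [0.5993 0.1042] size [0.032 0.033 0.041] ztop 0.0652 col [167. 215. 226.]
[248. 186.] 83 mid [0.5744 0.0617] size [0.038 0.013 0.019] ztop 0.0524 col [129. 124. 116.]
[268. 185.] 76 mid [0.5782 0.0175] size [0.022 0.021 0.028] ztop 0.0519 col [154. 205. 218.]
[225. 205.] 120 mid [0.5303 0.1113] size [0.028 0.025 0.035] ztop 0.0588 col [208. 207. 204.]
[243. 212.] 140 mid [0.5163 0.0715] size [0.048 0.018 0.032] ztop 0.0559 col [159. 157. 150.]
[265. 221.] 86 mid [0.497  0.0215] size [0.02  0.022 0.007] ztop 0.0421 col [214. 217. 218.]
t 3.6 p [ 0.5564 -0.2102  0.1469] rot [2.332 2.084 0.013] q [-0.56   0.505  1.378  0.005  1.243 -0.449] F [-2.4 -6.5 -0.3] w 0.597
579,17.5,60,83.1,-0.2 6
[-0.2, [38.0, -1.0, 14.0], [0.1, 0.0, 0.1]],[-0.2, [38.0, -1.0, 14.0], [0.2, 0.0, 0.1]],[-0.2, [38.0, -1.0, 15.0], [0.2, 0.0, 0.1]],[-0.2, [38.0, -1.0, 14.0], [0.1, 0.1, 0.1]],[-0.2, [38.0, 0.0, 15.0], [0.2, 0.0, 0.0]],[-0.2, [39.0, -0.7, 14.3], [0.1, 0.1, 0.1]]
```

Call:
drive_tool([
  [-0.2,[38,-1,12],[0.2,0,0.1]],
  [-0.2,[38,-1,13],[0.2,0,0.1]],
  [-0.2,[38,-1,13],[0.2,0,0.1]],
  [-0.2,[38,-1,13],[0.1,0,0.1]],
  [-0.2,[38,0,13],[0.2,0,0]],
  [-0.2,[20,-1,10],[0,0,0]],
  [-0.2,[6,0,3],[0,0,0]],
  [-0.2,[0,0,0],[0,0,0]],
])

```text
time: 4.4
position: [0.5797, 0.0062, 0.0727]
ee_rot: [2.353, 2.068, 0.001]
force: [-0.7, -0.0, 0.5]
gripper_width: 0.6
```

```bash
python3 plan.py "578.5,17.5,30,83.1,-0.2"
```

```text
t 4.4 p [0.5797 0.0062 0.0727] rot [2.353e+00 2.068e+00 1.000e-03] q [-0.189  0.561  1.499 -0.006  1.074 -0.057] F [-0.7 -0.   0.5] w 0.6
578.5,17.5,30,83.1,-0.2 1
[-0.2, [11.3, -3.0, 42.6], [0.4, 0.3, -0.5]]
```

Call:
drive_tool([
  [-0.2,[11,-3,6],[0.4,0.3,-0.5]],
  [-0.2,[0.5,0,16],[0,0,0]],
  [-0.2,[0,0,16],[0,0,0]],
  [-0.2,[0,0,8],[0,0,0]],
  [-0.2,[0,0,4],[0,0,0]],
  [-0.2,[0,0,0],[0,0,0]],
])

```text
time: 5.0
position: [0.5799, 0.0148, 0.0238]
ee_rot: [2.352, 2.077, 0.005]
force: [0.7, -0.6, -0.6]
gripper_width: 0.597
```

```bash
python3 plan.py "578.5,17.5,21.5,83.1,-0.2"
```

```text
t 5.0 p [0.5799 0.0148 0.0238] rot [2.352 2.077 0.005] q [-0.176  0.629  1.531  0.     0.977 -0.053] F [ 0.7 -0.6 -0.6] w 0.597
578.5,17.5,21.5,83.1,-0.2 1
[-0.2, [2.5, -1.8, 2.3], [0.3, 0.0, -0.2]]
```

Call:
drive_tool([
  [-0.2,[2.5,-1.5,2.3],[0.3,0,-0.2]],
  [-0.2,[0,0,0],[0,0,0]],
  [0.3,[0,0,0],[0,0,0]],
  [0.6,[0,0,0],[0,0,0]],
  [0.6,[0,0,0],[0,0,0]],
  [0.6,[0,0,0],[0,0,0]],
], force=30)

```text
time: 5.6
position: [0.5798, 0.0173, 0.0234]
ee_rot: [2.35, 2.083, 0.002]
force: [0.7, -0.0, 0.4]
gripper_width: 0.2
```

```bash
python3 - <<'E'
from h import *
st()
a=cam("top")["pixels"][130:260,190:330];b=cam("side")["pixels"][130:260,220:360]
cv2.imwrite("pics/g1.png",np.hstack([cv2.resize(a,(400,371)),cv2.resize(b,(400,371))]))
E
```

```text
t 5.6 p [0.5798 0.0173 0.0234] rot [2.350e+00 2.083e+00 2.000e-03] q [-0.172  0.631  1.529 -0.     0.98  -0.052] F [ 0.7 -0.   0.4] w 0.2
```

View pics/g1.png

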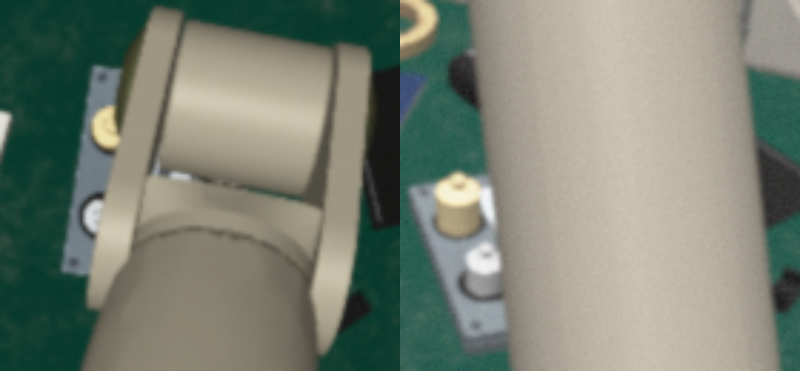

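Call:
drive_tool([
  [0.7,[0,0,0],[0,0,0]],
  [0.8,[0,0,0],[0,0,0]],
  [0.8,[0,0,0],[0,0,0]],
])

```text
time: 6.0
position: [0.5797, 0.0174, 0.0238]
ee_rot: [2.35, 2.083, 0.002]
force: [-2.0, 0.8, 2.1]
gripper_width: 0.101
```

Call:
drive_tool([
  [-0.2,[0,0,0],[0,0,0]],
  [-0.2,[0,0,0],[0,0,0]],
  [-0.2,[0,0,2],[0,0,0]],
  [-0.2,[0,0,2],[0,0,0]],
  [-0.2,[0,0,1],[0,0,0]],
  [-0.2,[0,0,0],[0,0,0]],
])

```text
time: 6.6
position: [0.5796, 0.0173, 0.0178]
ee_rot: [2.35, 2.083, 0.001]
force: [1.3, 0.9, 0.0]
gripper_width: 0.602
```

Call:
drive_tool([
  [-0.2,[0,0,2],[0,0,0]],
  [-0.2,[0,0,2],[0,0,0]],
  [-0.2,[0,0,0],[0,0,0]],
])

```text
time: 6.9
position: [0.5796, 0.0173, 0.0134]
ee_rot: [2.35, 2.083, 0.001]
force: [0.5, -0.9, -1.1]
gripper_width: 0.599
```

Call:
drive_tool([
  [-0.2,[0,0,2],[0,0,0]],
  [-0.2,[0,0,1],[0,0,0]],
  [-0.2,[0,0,0],[0,0,0]],
])

```text
time: 7.2
position: [0.5796, 0.0173, 0.01]
ee_rot: [2.35, 2.083, 0.001]
force: [0.7, -0.0, -0.0]
gripper_width: 0.604
```

Call:
drive_tool([
  [-0.2,[0,0,-5],[0,0,0]],
  [0.2,[0,0,0],[0,0,0]],
  [0.4,[0,0,0],[0,0,0]],
  [0.5,[0,0,0],[0,0,0]],
  [0.5,[0,0,0],[0,0,0]],
], force=25)

```text
time: 7.7
position: [0.5797, 0.0173, 0.0159]
ee_rot: [2.35, 2.083, 0.002]
force: [0.1, 0.3, -0.9]
gripper_width: 0.253
```

Call:
drive_tool([
  [0.6,[0,0,0],[0,0,0]],
  [0.6,[0,0,0],[0,0,0]],
])

```text
time: 7.9
position: [0.5796, 0.0173, 0.0158]
ee_rot: [2.35, 2.083, 0.001]
force: [-0.4, -0.1, 0.2]
gripper_width: 0.195
```

Call:
drive_tool([
  [-0.2,[0,0,0],[0,0,0]],
  [-0.2,[0,0,0],[0,0,0]],
  [-0.2,[0,0,-25],[0,0,0]],
  [-0.2,[0,0,-35],[0,0,0]],
  [-0.2,[-40,0,0],[0,0,0]],
  [-0.2,[-40,0,0],[0,0,0]],
  [-0.2,[-20,0,0],[0,0,0]],
  [-0.2,[0,0,0],[0,0,0]],
])

```text
time: 8.7
position: [0.5675, -0.0846, 0.0782]
ee_rot: [2.347, 2.085, 0.001]
force: [0.5, 0.1, 0.0]
gripper_width: 0.602
```

```bash
python3 - <<'E'
from h import *
s=st()
o=[]
for n in("top","side"):
    d=cam(n);im=d["pixels"].copy();np.savez(n+"2.npz",**d)
    uv=proj(d,s["position"])[0];print(n,uv)
    cv2.circle(im,tuple(int(round(v)) for v in uv),2,(0,0,255),-1)
    u=int(np.clip(uv[0],80,432));v=int(np.clip(uv[1],75,309));o.append(cv2.resize(im[v-75:v+75,u-80:u+80],(400,375)))
cv2.imwrite("pics/g2.png",np.hstack(o))
from blobs import blobs;blobs(dict(np.load("top2.npz")),.45,.65,-.02,.17,.0235)
E
```

```text
t 8.7 p [ 0.5675 -0.0846  0.0782] rot [2.347e+00 2.085e+00 1.000e-03] q [-0.352  0.544  1.51  -0.     1.084 -0.234] F [0.5 0.1 0. ] w 0.602
top [315.37149214 189.01117536]
side [328.64991032 174.1392547 ]
[229. 174.] 183 mid [0.5992 0.1043] size [0.032 0.033 0.04 ] ztop 0.0639 col [147. 196. 211.]
[248. 186.] 85 mid [0.5741 0.0617] size [0.039 0.013 0.029] ztop 0.053 col [112. 107. 100.]
[268. 183.] 76 mid [0.5812 0.0174] size [0.021 0.021 0.026] ztop 0.051 col [141. 191. 207.]
[225. 205.] 120 mid [0.5285 0.1107] size [0.025 0.026 0.031] ztop 0.0552 col [186. 185. 182.]
[243. 212.] 139 mid [0.5163 0.0714] size [0.048 0.019 0.031] ztop 0.0552 col [139. 137. 131.]
[265. 220.] 86 mid [0.497  0.0213] size [0.02  0.023 0.017] ztop 0.0428 col [190. 194. 194.]
```

View pics/g2.png

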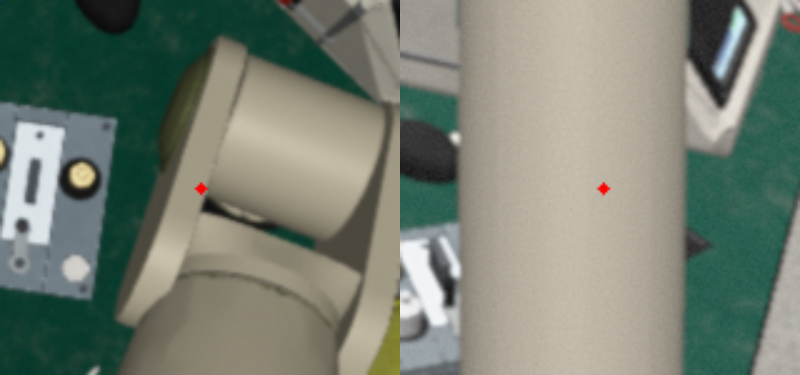

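```bash
python3 plan.py "590,180,120,83.1,0.6"
```

```text
t 8.8 p [ 0.5676 -0.0824  0.078 ] rot [2.345e+00 2.088e+00 2.000e-03] q [-0.348  0.544  1.51  -0.     1.085 -0.232] F [ 0.5 -0.2 -0. ] w 0.598
590,180,120,83.1,0.6 6
[0.6, [44.0, -1.0, -7.0], [0.0, 0.0, 0.0]],[0.6, [44.0, -1.0, -7.0], [0.0, 0.0, 0.1]],[0.6, [44.0, -2.0, -7.0], [0.0, 0.0, 0.0]],[0.6, [44.0, -1.0, -7.0], [0.0, 0.0, 0.1]],[0.6, [44.0, -2.0, -7.0], [0.1, 0.0, 0.0]],[0.6, [43.2, -1.5, -7.1], [0.0, 0.0, 0.1]]
```

Call:
drive_tool([
  [0.6,[40,-1,-20],[0,0,0]],
  [0.6,[44,-1,-10],[0,0,0]],
  [0.6,[44,-1,-10],[0,0,0]],
  [0.6,[44,-1,0],[0,0,0]],
  [0.6,[44,-2,0],[0,0,0]],
  [0.6,[40,-2,0],[0,0,0]],
  [0.6,[10,-1,0],[0,0,0]],
  [0.6,[0,0,0],[0,0,0]],
])

```text
time: 9.6
position: [0.5867, 0.2034, 0.1187]
ee_rot: [-2.337, -2.098, -0.003]
force: [-0.3, -0.2, 0.7]
gripper_width: 0.199
```

```bash
python3 - <<'E'
from h import *
s=st()
d=cam("side");im=d["pixels"].copy();np.savez("side3.npz",**d)
uv=proj(d,s["position"])[0];print(uv)
cv2.circle(im,tuple(int(round(v)) for v in uv),2,(0,0,255),-1)
u=int(np.clip(uv[0],100,412));v=int(np.clip(uv[1],75,309));cv2.imwrite("pics/g3.png",cv2.resize(im[v-75:v+75,u-100:u+100],(800,600)))
E
```

```text
t 9.6 p [0.5867 0.2034 0.1187] rot [-2.337 -2.098 -0.003] q [0.145 0.597 1.307 0.002 1.238 0.252] F [-0.3 -0.2  0.7] w 0.199
[194.51280958 183.08336736]
```

View pics/g3.png

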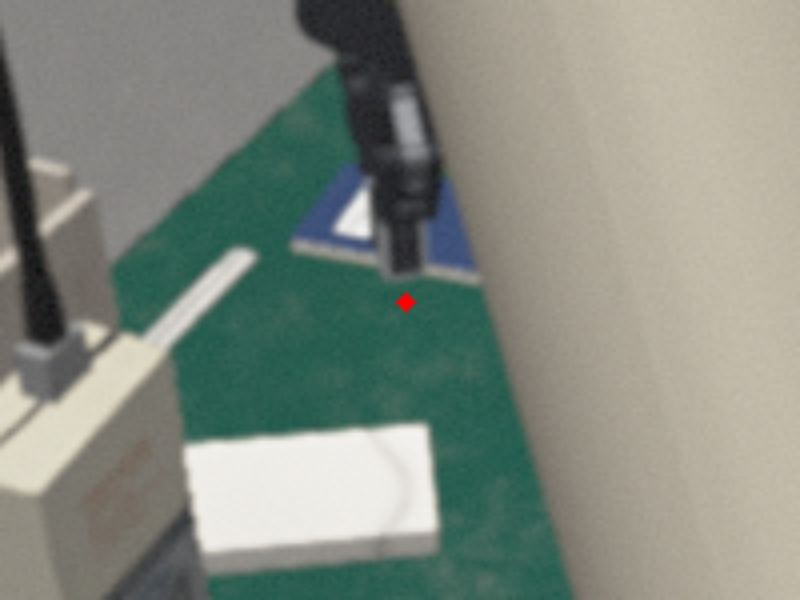

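The fingers are now visible. At opening 0.2 the real fingertips, crop (403,277), end well above the reported TCP, crop (405,302). That explains the misses, so I'll measure the offset by depth.

```bash
cat > tip.py <<'E'
from h import *
def tip(d,s):
    P=cloud(d);p=np.array(s["position"])
    sel=(np.linalg.norm(P[...,:2]-p[:2],axis=-1)<.06)&(P[...,2]>p[2]-.03)&(P[...,2]<p[2]+.12)&(P[...,2]>.025)
    q=P[sel];print("n",len(q))
    for a in np.arange(-.03,.06,.004):
        k=q[(q[:,2]-p[2]>=a)&(q[:,2]-p[2]<a+.004)]
        if len(k)>3: print(round(a*1000),len(k),"med xy rel",((np.median(k,0)-p)[:2]*1000).round(1),"range x",((k[:,0].min()-p[0])*1000).round(1),((k[:,0].max()-p[0])*1000).round(1),"y",((k[:,1].min()-p[1])*1000).round(1),((k[:,1].max()-p[1])*1000).round(1))
if __name__=="__main__":
    s=arm.sense();d=cam("side");st();tip(d,s)
E
python3 tip.py
```

```text
t 9.7 p [0.587  0.2013 0.1187] rot [-2.340e+00 -2.095e+00 -2.000e-03] q [0.141 0.596 1.308 0.002 1.237 0.251] F [ 0.  -1.4  0.7] w 0.203
n 569
22 10 med xy rel [-14.7   0.6] range x -16.5 10.2 y -7.1 8.9
26 13 med xy rel [-15.3   8.1] range x -19.4 15.0 y -7.6 12.2
30 24 med xy rel [-16.2   7.2] range x -20.7 14.0 y -8.9 12.1
34 26 med xy rel [-19.2   5.3] range x -23.3 10.8 y -9.1 11.9
38 21 med xy rel [-17.2   3.6] range x -22.4 12.0 y -9.5 11.9
42 29 med xy rel [-19.3   6.1] range x -23.4 12.4 y -9.0 12.4
46 22 med xy rel [-20.5   4.6] range x -22.2 12.1 y -9.4 12.3
50 28 med xy rel [-19.6   4.1] range x -23.5 16.9 y -8.4 13.0
54 16 med xy rel [-21.2   7.1] range x -23.9 15.2 y -3.6 12.1
58 8 med xy rel [-6.5  7.3] range x -22.4 15.8 y -4.2 9.1
```

Call:
drive_tool([
  [1,[0,0,0],[0,0,0]],
  [1,[0,0,0],[0,0,0]],
  [1,[0,0,0],[0,0,0]],
])

```text
time: 10.0
position: [0.5874, 0.1978, 0.1188]
ee_rot: [-2.344, -2.091, -0.001]
force: [0.5, 0.5, 0.7]
gripper_width: 0.003
```

```bash
python3 -c "
from bench import arm;print(arm.grip_depth)"; python3 tip.py|head -6
```

```text
0.0187
t 10.05 p [0.5874 0.1979 0.1188] rot [-2.344e+00 -2.091e+00 -1.000e-03] q [1.360e-01 5.940e-01 1.310e+00 1.000e-03 1.237e+00 2.500e-01] F [-0.5  0.2 -0.4] w 0.001
n 558
22 8 med xy rel [-6.5  0.8] range x -8.0 -4.2 y -6.3 8.6
26 12 med xy rel [-6.7  6.7] range x -11.6 6.2 y -8.8 10.8
30 15 med xy rel [-6.8  5.8] range x -12.6 6.5 y -9.1 12.1
34 26 med xy rel [-11.8   3.2] range x -14.7 6.3 y -9.3 10.5
```

Call:
drive_tool([
  [0,[0,0,0],[0,0,0]],
  [0,[0,0,0],[0,0,0]],
  [0,[0,0,0],[0,0,0]],
])

```text
time: 10.35
position: [0.5876, 0.1968, 0.1189]
ee_rot: [-2.346, -2.089, -0.001]
force: [-0.1, -0.2, -0.1]
gripper_width: 0.495
```

```bash
python3 tip.py|head -6;python3 blobs.py
```

```text
t 10.4 p [0.5877 0.1968 0.1189] rot [-2.346e+00 -2.089e+00 -1.000e-03] q [1.340e-01 5.940e-01 1.310e+00 1.000e-03 1.237e+00 2.490e-01] F [-0.1  0.1  0.3] w 0.503
n 558
22 6 med xy rel [-0.9  4.4] range x -25.9 24.2 y 0.2 6.2
26 15 med xy rel [-26.3   3.2] range x -29.2 24.7 y -5.0 11.6
30 19 med xy rel [-26.9   5.8] range x -32.4 24.9 y -6.8 13.5
34 23 med xy rel [-28.7   7.5] range x -34.2 24.1 y -7.2 14.0
[368. 130.] 527 mid [ 0.7067 -0.2018] size [0.085 0.096 0.056] ztop 0.0799 col [ 90.  97. 104.]
[280. 116.] 202 mid [ 0.7376 -0.0056] size [0.025 0.054 0.012] ztop 0.0352 col [24. 24. 24.]
[229. 174.] 183 mid [0.5992 0.1042] size [0.032 0.033 0.04 ] ztop 0.0647 col [151. 201. 215.]
[248. 186.] 85 mid [0.5744 0.063 ] size [0.039 0.015 0.03 ] ztop 0.0533 col [115. 110. 103.]
[268. 183.] 77 mid [0.5812 0.0184] size [0.02  0.022 0.028] ztop 0.052 col [143. 193. 208.]
[225. 205.] 120 mid [0.5285 0.1114] size [0.025 0.025 0.032] ztop 0.0562 col [191. 189. 186.]
[243. 212.] 140 mid [0.5163 0.0715] size [0.048 0.018 0.03 ] ztop 0.0539 col [142. 140. 133.]
[265. 221.] 87 mid [0.497 0.02 ] size [0.02  0.026 0.017] ztop 0.0422 col [194. 197. 198.]
```

The fingertips sit about 22 mm above the reported TCP at every opening (shut 22, half open 22–24), and they are centred in xy to within about 1.5 mm. I'll use TCP z = tip z − 22. The weights are all still upright. Next is the 200.

```bash
python3 plan.py "599.5,104,55,83.1,-0.2;599.5,104,4,83.1,-0.2"
```

```text
t 10.45 p [0.5876 0.1969 0.1189] rot [-2.346e+00 -2.089e+00 -1.000e-03] q [1.340e-01 5.940e-01 1.310e+00 1.000e-03 1.237e+00 2.490e-01] F [-0.6  0.6  1. ] w 0.502
599.5,104,55,83.1,-0.2 3
[-0.2, [-30.0, 7.0, 21.0], [0.0, 0.0, 0.1]],[-0.2, [-30.0, 8.0, 21.0], [0.0, 0.0, 0.1]],[-0.2, [-31.0, 7.6, 21.9], [0.0, -0.1, 0.1]]
599.5,104,4,83.1,-0.2 2
[-0.2, [0.0, 0.0, 25.0], [0.0, 0.0, 0.0]],[-0.2, [0.1, 0.0, 26.0], [0.0, 0.0, 0.0]]
```

Call:
drive_tool([
  [-0.2,[-30,7,18],[0,0,0.1]],
  [-0.2,[-30,8,18],[0,0,0.1]],
  [-0.2,[-22,6,14],[0,0,0.1]],
  [-0.2,[-8,2,6],[0,0,0]],
  [-0.2,[-1,0,2],[0,0,0]],
  [-0.2,[0,0,0],[0,0,0]],
  [-0.2,[0,0,0],[0,0,0]],
])

```text
time: 11.15
position: [0.601, 0.104, 0.0608]
ee_rot: [2.347, 2.086, 0.007]
force: [-0.0, 0.6, -0.2]
gripper_width: 0.603
```

```bash
python3 plan.py "599.5,104,4,83.1,-0.2"
```

```text
t 11.15 p [0.601  0.104  0.0608] rot [2.347 2.086 0.007] q [-0.022  0.636  1.404  0.003  1.097  0.095] F [-0.   0.6 -0.2] w 0.603
599.5,104,4,83.1,-0.2 2
[-0.2, [0.0, -1.0, 28.0], [0.1, -0.1, 0.1]],[-0.2, [-0.3, -0.7, 28.8], [0.1, -0.1, 0.1]]
```

Call:
drive_tool([
  [-0.2,[0,-1,20],[0.2,-0.1,0.1]],
  [-0.2,[0,-0.7,20],[0.1,-0.1,0]],
  [-0.2,[0,0,12],[0,0,0]],
  [-0.2,[0,0,4],[0,0,0]],
  [-0.2,[0,0,0],[0,0,0]],
])

```text
time: 11.65
position: [0.6012, 0.1085, 0.0068]
ee_rot: [2.342, 2.088, 0.006]
force: [-0.7, 0.4, 0.1]
gripper_width: 0.604
```

Call:
drive_tool([
  [0.2,[0,0,0],[0,0,0]],
  [0.5,[0,0,0],[0,0,0]],
  [0.5,[0,0,0],[0,0,0]],
], force=30)

```text
time: 11.95
position: [0.6021, 0.1088, 0.0086]
ee_rot: [2.34, 2.088, 0.009]
force: [-0.3, 0.1, -1.8]
gripper_width: 0.37
```

Gripped: the opening is 0.37 for a 33 mm body. Lifting and carrying to the mat.

Call:
drive_tool([
  [0.9,[0,0,0],[0,0,0]],
  [0.9,[0,0,-8],[0,0,0]],
  [0.9,[0,0,-24],[0,0,0]],
  [0.9,[0,0,-30],[0,0,0]],
  [0.9,[0,0,-8],[0,0,0]],
])

```text
time: 12.45
position: [0.6008, 0.1086, 0.081]
ee_rot: [2.342, 2.088, 0.006]
force: [0.1, 0.2, -1.1]
gripper_width: 0.366
```

```bash
python3 plan.py "557.6,-115,65,103.7,0.9"
```

```text
t 12.45 p [0.6008 0.1086 0.081 ] rot [2.342 2.088 0.006] q [-0.013  0.612  1.386 -0.     1.138  0.102] F [ 0.1  0.2 -1.1] w 0.366
557.6,-115,65,103.7,0.9 5
[0.9, [-45.0, -3.0, 3.0], [0.1, 0.0, -4.1]],[0.9, [-45.0, -7.0, 3.0], [0.0, 0.0, -4.0]],[0.9, [-45.0, -10.0, 3.0], [0.1, 0.0, -4.1]],[0.9, [-44.0, -13.0, 3.0], [0.0, 0.0, -4.0]],[0.9, [-42.2, -16.1, 3.9], [0.1, 0.0, -4.1]]
```

Call:
drive_tool([
  [0.9,[-25,-2,0],[0,0,-3]],
  [0.9,[-35,-4,0],[0,0,-4]],
  [0.9,[-40,-7,3],[0,0,-4]],
  [0.9,[-40,-10,3],[0,0,-4]],
  [0.9,[-40,-12,4],[0,0,-4]],
  [0.9,[-26,-9,3],[0,0,-2]],
  [0.9,[-10,-4,1],[0,0,0]],
  [0.9,[-3,-1,0],[0,0,0]],
])

```text
time: 13.25
position: [0.565, -0.1206, 0.0653]
ee_rot: [1.901, 2.496, 0.008]
force: [0.0, -0.6, -2.2]
gripper_width: 0.364
```

```bash
python3 plan.py "557.6,-115,20,103.7,0.9"
```

```text
t 13.25 p [ 0.565  -0.1206  0.0653] rot [1.901 2.496 0.008] q [-0.415  0.567  1.511  0.004  1.058 -0.686] F [ 0.  -0.6 -2.2] w 0.364
557.6,-115,20,103.7,0.9 2
[0.9, [4.0, -3.0, 23.0], [0.2, 0.0, 0.9]],[0.9, [3.3, -2.9, 22.2], [0.2, 0.0, 0.8]]
```

Call:
drive_tool([
  [0.9,[4,-3,20],[0.2,0,0.9]],
  [0.9,[3,-3,22],[0.2,0,0.8]],
  [0.9,[0,0,16],[0,0,0]],
  [0.9,[0,0,8],[0,0,0]],
  [0.9,[0,0,3],[0,0,0]],
  [0.9,[0,0,0],[0,0,0]],
])

```text
time: 13.85
position: [0.5591, -0.1101, -0.0053]
ee_rot: [1.94, 2.469, 0.001]
force: [0.3, -0.1, -2.3]
gripper_width: 0.365
```

Call:
drive_tool([
  [0.9,[-6,0,0],[0,0,0]],
  [0.9,[0,0,1],[0,0,0]],
  [0.9,[0,0,1],[0,0,0]],
  [0.9,[0,0,0],[0,0,0]],
])

```text
time: 14.25
position: [0.5621, -0.1168, -0.0053]
ee_rot: [1.937, 2.466, 0.003]
force: [0.2, -0.1, -1.7]
gripper_width: 0.369
```

Call:
drive_tool([
  [0.9,[0,0,2.5],[0,0,0]],
  [0.9,[0,0,1.5],[0,0,0]],
  [0.9,[0,0,0],[0,0,0]],
])

```text
time: 14.55
position: [0.5623, -0.117, -0.0091]
ee_rot: [1.937, 2.465, 0.003]
force: [-1.0, -0.2, -0.8]
gripper_width: 0.366
```

Call:
drive_tool([
  [0.1,[0,0,0],[0,0,0]],
  [0,[0,0,0],[0,0,0]],
  [-0.2,[0,0,0],[0,0,0]],
  [-0.2,[0,0,-20],[0,0,0]],
  [-0.2,[0,0,-35],[0,0,0]],
  [-0.2,[0,0,-20],[0,0,0]],
  [-0.2,[0,0,-5],[0,0,0]],
])

```text
time: 15.25
position: [0.5615, -0.1166, 0.073]
ee_rot: [1.938, 2.466, 0.003]
force: [-0.9, 0.3, 0.2]
gripper_width: 0.597
```

```bash
python3 plan.py "530,108,75,83.1,-0.2;530,108,4,83.1,-.2"
```

```text
t 15.25 p [ 0.5615 -0.1166  0.073 ] rot [1.938 2.466 0.003] q [-0.409  0.549  1.518  0.     1.07  -0.648] F [-0.9  0.3  0.2] w 0.597
530,108,75,83.1,-0.2 5
[-0.2, [45.0, 4.0, -1.0], [0.1, 0.0, 4.1]],[-0.2, [45.0, 1.0, 0.0], [0.0, 0.0, 4.1]],[-0.2, [45.0, -2.0, -1.0], [0.1, 0.0, 4.1]],[-0.2, [46.0, -5.0, 0.0], [0.0, 0.1, 4.1]],[-0.2, [44.5, -8.0, -0.5], [0.1, 0.0, 4.2]]
530,108,4,83.1,-.2 2
[-0.2, [0.0, 0.0, 36.0], [0.0, 0.0, 0.0]],[-0.2, [0.1, 0.0, 35.0], [0.0, 0.0, 0.0]]
```

Call:
drive_tool([
  [-0.2,[25,2,0],[0,0,3]],
  [-0.2,[35,2,0],[0,0,4]],
  [-0.2,[42,0,0],[0,0,4]],
  [-0.2,[42,-2,0],[0,0,4]],
  [-0.2,[40,-4,0],[0,0,4]],
  [-0.2,[28,-5,0],[0,0,2]],
  [-0.2,[10,-2,0],[0,0,0]],
  [-0.2,[2,-1,0],[0,0,0]],
])

```text
time: 16.05
position: [0.5366, 0.114, 0.068]
ee_rot: [2.374, 2.053, 0.0]
force: [-0.1, 0.3, -0.5]
gripper_width: 0.599
```

```bash
python3 plan.py "530,109,40,83.1,-0.2";python3 blobs.py | grep -v "\[ 0.7"
```

```text
t 16.05 p [0.5366 0.114  0.068 ] rot [2.374 2.053 0.   ] q [-0.003  0.51   1.599 -0.003  1.031  0.143] F [-0.1  0.3 -0.5] w 0.599
530,109,40,83.1,-0.2 1
[-0.2, [-5.9, -5.9, 28.0], [0.1, 0.1, -1.4]]
[268. 184.] 75 mid [0.581  0.0159] size [0.021 0.024 0.026] ztop 0.0505 col [145. 195. 210.]
[328. 192.] 172 mid [ 0.5654 -0.1213] size [0.033 0.033 0.024] ztop 0.0474 col [151. 202. 217.]
[265. 221.] 87 mid [0.497  0.0215] size [0.02  0.023 0.007] ztop 0.0433 col [197. 201. 201.]
```

Call:
drive_tool([
  [-0.2,[-4,-6,5],[0,0,-1.4]],
  [-0.2,[-2,-1,20],[0,0,0]],
  [-0.2,[0,0,20],[0,0,0]],
  [-0.2,[0,0,12],[0,0,0]],
  [-0.2,[0,0,5],[0,0,0]],
  [-0.2,[0,0,0],[0,0,0]],
])

```text
time: 16.7
position: [0.5304, 0.1015, 0.0035]
ee_rot: [2.352, 2.076, 0.0]
force: [0.3, 0.2, 0.2]
gripper_width: 0.601
```

Call:
drive_tool([
  [-0.2,[6,0,0],[0,0,0]],
  [-0.2,[3,0,0],[0,0,0]],
  [-0.2,[0,0,0],[0,0,0]],
])

```text
time: 17.0
position: [0.5328, 0.1108, 0.0051]
ee_rot: [2.351, 2.075, 0.003]
force: [0.4, 0.1, 0.1]
gripper_width: 0.597
```

Call:
drive_tool([
  [0.2,[0,0,0],[0,0,0]],
  [0.6,[0,0,0],[0,0,0]],
  [0.8,[0,0,0],[0,0,0]],
  [0.8,[0,0,0],[0,0,0]],
])

```text
time: 17.4
position: [0.5332, 0.1112, 0.006]
ee_rot: [2.349, 2.075, 0.005]
force: [0.5, -0.7, -0.1]
gripper_width: 0.295
```

Gripped (0.295, 27 mm). Carry to the mat.

Call:
drive_tool([
  [0.9,[0,0,-8],[0,0,0]],
  [0.9,[0,0,-24],[0,0,0]],
  [0.9,[0,0,-30],[0,0,0]],
  [0.9,[0,0,-10],[0,0,0]],
  [0.9,[0,0,0],[0,0,0]],
])

```text
time: 17.9
position: [0.532, 0.1112, 0.0809]
ee_rot: [2.35, 2.075, 0.003]
force: [-0.0, 0.6, -1.0]
gripper_width: 0.295
```

```bash
python3 plan.py "615,-140,70,103.7,0.9"
```

```text
t 17.9 p [0.532  0.1112 0.0809] rot [2.35  2.075 0.003] q [-0.008  0.481  1.606 -0.004  1.049  0.118] F [-0.   0.6 -1. ] w 0.295
615,-140,70,103.7,0.9 6
[0.9, [-40.0, 19.0, 2.0], [0.1, 0.0, -3.5]],[0.9, [-41.0, 16.0, 2.0], [0.0, 0.0, -3.5]],[0.9, [-42.0, 14.0, 2.0], [0.0, 0.1, -3.5]],[0.9, [-42.0, 11.0, 2.0], [0.1, 0.0, -3.4]],[0.9, [-43.0, 9.0, 2.0], [0.0, 0.1, -3.5]],[0.9, [-44.2, 6.4, 1.7], [0.1, 0.0, -3.4]]
```

Call:
drive_tool([
  [0.9,[-25,12,0],[0,0,-3]],
  [0.9,[-36,15,0],[0,0,-4]],
  [0.9,[-42,14,3],[0,0,-4]],
  [0.9,[-42,12,3],[0,0,-4]],
  [0.9,[-44,10,3],[0,0,-4]],
  [0.9,[-36,6,2],[0,0,-2]],
  [0.9,[-18,3,0],[0,0,0]],
  [0.9,[-5,1,0],[0,0,0]],
])

```text
time: 18.7
position: [0.6211, -0.1398, 0.0597]
ee_rot: [-1.911, -2.487, 0.005]
force: [-0.5, 0.6, -0.1]
gripper_width: 0.293
```

```bash
python3 plan.py "615,-140,30,103.7,0.9"
```

```text
t 18.7 p [ 0.6211 -0.1398  0.0597] rot [-1.911 -2.487  0.005] q [-0.404  0.696  1.299 -0.002  1.152 -0.664] F [-0.5  0.6 -0.1] w 0.293
615,-140,30,103.7,0.9 1
[0.9, [1.3, -5.8, 29.8], [-0.3, -0.1, 1.2]]
```

Call:
drive_tool([
  [0.9,[1,-6,10],[-0.2,0,1.2]],
  [0.9,[0,0,22],[0,0,0]],
  [0.9,[0,0,20],[0,0,0]],
  [0.9,[0,0,10],[0,0,0]],
  [0.9,[0,0,4],[0,0,0]],
  [0.9,[0,0,0],[0,0,0]],
])

```text
time: 19.3
position: [0.6129, -0.1369, -0.011]
ee_rot: [-1.935, -2.466, 0.002]
force: [-0.1, 0.0, -0.5]
gripper_width: 0.293
```

Close to the mat (underside about 3–4 mm). Release and lift.

Call:
drive_tool([
  [0.3,[0,0,0],[0,0,0]],
  [0.2,[0,0,0],[0,0,0]],
  [0.1,[0,0,0],[0,0,0]],
  [0.1,[0,0,-20],[0,0,0]],
  [-0.1,[0,0,-35],[0,0,0]],
  [-0.2,[0,0,-25],[0,0,0]],
  [-0.2,[0,0,-5],[0,0,0]],
])

```text
time: 20.0
position: [0.6134, -0.136, 0.0772]
ee_rot: [-1.934, -2.466, 0.002]
force: [-0.4, -0.2, -0.3]
gripper_width: 0.598
```

```bash
python3 plan.py "583,16.5,70,83.1,-0.2"
```

```text
t 20.0 p [ 0.6134 -0.136   0.0772] rot [-1.934e+00 -2.466e+00  2.000e-03] q [-4.050e-01  6.600e-01  1.314e+00  1.000e-03  1.175e+00 -6.460e-01] F [-0.4 -0.2 -0.3] w 0.598
583,16.5,70,83.1,-0.2 4
[-0.2, [39.0, 2.0, 2.0], [-0.1, -0.1, 5.2]],[-0.2, [39.0, -2.0, 2.0], [-0.1, 0.0, 5.2]],[-0.2, [38.0, -5.0, 2.0], [-0.1, -0.1, 5.1]],[-0.2, [37.9, -9.1, 1.7], [-0.1, 0.0, 5.2]]
```

Call:
drive_tool([
  [-0.2,[25,2,0],[-0.1,-0.1,4]],
  [-0.2,[34,0,2],[-0.1,0,5]],
  [-0.2,[36,-3,2],[0,0,5]],
  [-0.2,[32,-6,2],[0,0,4]],
  [-0.2,[18,-5,1],[0,0,2]],
  [-0.2,[7,-2,0],[0,0,0]],
  [-0.2,[2,0,0],[0,0,0]],
  [-0.2,[0,0,0],[0,0,0]],
])

```text
time: 20.8
position: [0.5857, 0.0216, 0.0663]
ee_rot: [-2.35, -2.077, 0.003]
force: [0.1, -0.2, -0.4]
gripper_width: 0.599
```

```bash
python3 plan.py "583,16.5,30,83.1,-0.2"; python3 blobs.py | grep -v "\[ 0.7"
```

```text
t 20.8 p [0.5857 0.0216 0.0663] rot [-2.35  -2.077  0.003] q [-0.164  0.587  1.472  0.002  1.087 -0.041] F [ 0.1 -0.2 -0.4] w 0.599
583,16.5,30,83.1,-0.2 1
[-0.2, [-5.4, -1.9, 36.3], [-0.3, -0.1, -0.2]]
[334. 171.] 98 mid [ 0.614  -0.1355] size [0.026 0.025 0.017] ztop 0.0402 col [191. 191. 188.]
[248. 186.] 33 mid [0.5742 0.0617] size [0.016 0.009 0.012] ztop 0.0527 col [102.  98.  93.]
[328. 192.] 170 mid [ 0.5653 -0.1211] size [0.032 0.033 0.023] ztop 0.0464 col [145. 196. 211.]
```

Call:
drive_tool([
  [-0.2,[-5,-2,5],[-0.2,0,0]],
  [-0.2,[0,0,20],[0,0,0]],
  [-0.2,[0,0,20],[0,0,0]],
  [-0.2,[0,0,12],[0,0,0]],
  [-0.2,[0,0,5],[0,0,0]],
  [-0.2,[0,0,0],[0,0,0]],
])

```text
time: 21.45
position: [0.5835, 0.0107, 0.0014]
ee_rot: [-2.359, -2.075, -0.002]
force: [0.6, -0.3, 0.8]
gripper_width: 0.601
```

Call:
drive_tool([
  [-0.2,[5,0,-1],[0,0,-0.4]],
  [-0.2,[1.5,0,0],[0,0,0]],
  [-0.2,[0,0,0],[0,0,0]],
  [0.2,[0,0,0],[0,0,0]],
  [0.6,[0,0,0],[0,0,0]],
  [0.8,[0,0,0],[0,0,0]],
  [0.8,[0,0,0],[0,0,0]],
])

```text
time: 22.15
position: [0.586, 0.0175, 0.0054]
ee_rot: [2.347, 2.082, 0.007]
force: [-0.1, 0.4, -0.4]
gripper_width: 0.229
```

Call:
drive_tool([
  [0.9,[0,0,-8],[0,0,0]],
  [0.9,[0,0,-24],[0,0,0]],
  [0.9,[0,0,-28],[0,0,0]],
  [0.9,[0,0,-8],[0,0,0]],
  [0.9,[0,0,0],[0,0,0]],
])

```text
time: 22.65
position: [0.5851, 0.0174, 0.076]
ee_rot: [2.349, 2.083, 0.005]
force: [0.6, 0.4, -0.4]
gripper_width: 0.233
```

```bash
python3 plan.py "631,-102.5,60,103.7,0.9"
```

```text
t 22.65 p [0.5851 0.0174 0.076 ] rot [2.349 2.083 0.005] q [-1.710e-01  5.690e-01  1.475e+00  1.000e-03  1.094e+00 -5.100e-02] F [ 0.6  0.4 -0.4] w 0.233
631,-102.5,60,103.7,0.9 3
[0.9, [-38.0, 20.0, 5.0], [0.1, 0.0, -6.9]],[0.9, [-40.0, 15.0, 6.0], [0.1, 0.0, -6.8]],[0.9, [-41.4, 10.7, 5.1], [0.0, 0.0, -6.9]]
```

Call:
drive_tool([
  [0.9,[-22,12,1],[0.1,0,-4]],
  [0.9,[-28,14,3],[0,0,-5]],
  [0.9,[-32,11,4],[0,0,-6]],
  [0.9,[-24,7,4],[0,0,-4]],
  [0.9,[-11,2,3],[0,0,-1.5]],
  [0.9,[-3,0,1],[0,0,0]],
  [0.9,[0,0,0],[0,0,0]],
])

```text
time: 23.35
position: [0.6333, -0.1048, 0.0511]
ee_rot: [-1.918, -2.477, 0.002]
force: [0.7, 0.7, -0.7]
gripper_width: 0.226
```

```bash
python3 plan.py "631,-102.5,30,103.7,0.9"
```

```text
t 23.35 p [ 0.6333 -0.1048  0.0511] rot [-1.918e+00 -2.477e+00  2.000e-03] q [-3.470e-01  7.180e-01  1.284e+00  1.000e-03  1.148e+00 -6.000e-01] F [ 0.7  0.7 -0.7] w 0.226
631,-102.5,30,103.7,0.9 1
[0.9, [2.7, -1.5, 21.1], [-0.4, -0.3, 0.8]]
```

Call:
drive_tool([
  [0.9,[3,-2,12],[-0.3,-0.2,0.8]],
  [0.9,[0,0,20],[0,0,0]],
  [0.9,[0,0,16],[0,0,0]],
  [0.9,[0,0,8],[0,0,0]],
  [0.9,[0,0,3],[0,0,0]],
  [0.9,[0,0,0],[0,0,0]],
])

```text
time: 23.95
position: [0.6291, -0.0976, -0.0102]
ee_rot: [-1.939, -2.467, -0.001]
force: [-0.1, 0.0, 0.2]
gripper_width: 0.23
```

Call:
drive_tool([
  [0.9,[-5,0,0],[0,0,0]],
  [0.9,[0,0,1.5],[0,0,0]],
  [0.9,[0,0,0],[0,0,0]],
  [0.4,[0,0,0],[0,0,0]],
  [0.3,[0,0,0],[0,0,0]],
  [0.2,[0,0,0],[0,0,0]],
  [0.2,[0,0,-20],[0,0,0]],
  [0.2,[0,0,-35],[0,0,0]],
])

```text
time: 24.75
position: [0.6291, -0.1025, 0.0426]
ee_rot: [-1.937, -2.463, 0.002]
force: [0.8, -0.3, -0.1]
gripper_width: 0.398
```

```bash
python3 plan.py "534,58,75,83.1,0"
```

```text
t 24.75 p [ 0.6291 -0.1025  0.0426] rot [-1.937e+00 -2.463e+00  2.000e-03] q [-0.346  0.719  1.307  0.002  1.124 -0.584] F [ 0.8 -0.3 -0.1] w 0.398
534,58,75,83.1,0 5
[0.0, [36.0, -11.0, -6.0], [-0.1, -0.1, 4.1]],[0.0, [35.0, -13.0, -6.0], [-0.1, 0.0, 4.1]],[0.0, [34.0, -16.0, -6.0], [-0.1, -0.1, 4.1]],[0.0, [32.0, -18.0, -7.0], [0.0, 0.0, 4.1]],[0.0, [30.9, -21.1, -6.6], [-0.1, -0.1, 4.1]]
```

```bash
python3 blobs.py | grep -v "\[ 0.7"; python3 plan.py "625,-95,75,99,0;536,67.7,75,-6.9,0"
```

```text
[248. 186.] 82 mid [0.5744 0.0617] size [0.039 0.013 0.02 ] ztop 0.0524 col [112. 106. 100.]
[243. 212.] 141 mid [0.5163 0.0714] size [0.048 0.018 0.03 ] ztop 0.054 col [138. 136. 130.]
[265. 221.] 87 mid [0.497  0.0214] size [0.02  0.023 0.007] ztop 0.0431 col [190. 193. 194.]
t 24.8 p [ 0.6323 -0.1035  0.0499] rot [1.941 2.468 0.004] q [-0.345  0.711  1.3    0.002  1.128 -0.584] F [ 1.  -1.1  6.1] w 0.404
625,-95,75,99,0 1
[0.0, [10.0, -5.1, -25.1], [0.2, 0.0, 4.6]]
536,67.7,75,-6.9,0 13
[0.0, [13.0, -5.0, 0.0], [0.0, 0.0, 8.1]],[0.0, [13.0, -7.0, 0.0], [0.0, 0.0, 8.2]],[0.0, [12.0, -8.0, 0.0], [0.0, 0.0, 8.1]],[0.0, [10.0, -10.0, 0.0], [0.0, 0.0, 8.2]],[0.0, [9.0, -11.0, 0.0], [0.0, 0.0, 8.1]],[0.0, [7.0, -12.0, 0.0], [0.0, 0.0, 8.2]],[0.0, [5.0, -13.0, 0.0], [0.0, 0.0, 8.1]],[0.0, [3.0, -14.0, 0.0], [0.0, 0.0, 8.2]],[0.0, [1.0, -14.0, 0.0], [0.0, 0.0, 8.1]],[0.0, [-1.0, -14.0, 0.0], [0.0, 0.0, 8.2]],[0.0, [-3.0, -14.0, 0.0], [0.0, 0.0, 8.1]],[0.0, [-4.0, -14.0, 0.0], [0.0, 0.0, 8.2]],[0.0, [-6.8, -13.3, 0.1], [0.0, 0.0, 8.1]]
```

Call:
drive_tool([
  [0,[5,-3,-25],[0.2,0,4]],
  [0,[13,-5,0],[0,0,8]],
  [0,[13,-7,0],[0,0,8]],
  [0,[12,-8,0],[0,0,8]],
  [0,[10,-10,0],[0,0,8]],
  [0,[9,-11,0],[0,0,8]],
  [0,[7,-12,0],[0,0,8]],
  [0,[5,-13,0],[0,0,8]],
])

```text
time: 25.6
position: [0.5813, -0.0109, 0.0794]
ee_rot: [2.935, 1.104, 0.011]
force: [-0.3, 0.3, -0.4]
gripper_width: 0.5
```

Call:
drive_tool([
  [0,[3,-14,0],[0,0,8]],
  [0,[1,-14,0],[0,0,8]],
  [0,[-1,-14,0],[0,0,8]],
  [0,[-3,-14,0],[0,0,8]],
  [0,[-4,-10,0],[0,0,8]],
  [0,[-5,-6,0],[0,0,6]],
  [0,[-2,-2,0],[0,0,2]],
  [0,[0,0,0],[0,0,0]],
])

```text
time: 26.4
position: [0.5403, 0.061, 0.08]
ee_rot: [3.13, -0.245, 0.019]
force: [0.3, 0.3, 0.1]
gripper_width: 0.498
```

```bash
python3 plan.py "536,67.7,60,-6.9,0"; python3 - <<'E'
from h import *
d=cam("top");o=[cv2.resize(d["pixels"][140:250,200:370],(600,388))];cv2.imwrite("pics/t4.png",o[0])
E
python3 blobs.py
```

```text
t 26.4 p [0.5403 0.061  0.08  ] rot [ 3.13  -0.245  0.019] q [-0.102  0.479  1.612 -0.002  1.038  1.626] F [0.3 0.3 0.1] w 0.498
536,67.7,60,-6.9,0 1
[0.0, [-5.5, -6.0, 19.9], [0.1, -0.7, -2.0]]
[368. 130.] 516 mid [ 0.7068 -0.2019] size [0.086 0.096 0.056] ztop 0.0799 col [ 89.  96. 103.]
[279. 117.] 205 mid [ 0.7374 -0.0056] size [0.025 0.054 0.012] ztop 0.0356 col [23. 23. 23.]
[321. 163.] 13 mid [ 0.6325 -0.1038] size [0.008 0.007 0.01 ] ztop 0.0333 col [154. 206. 222.]
[334. 171.] 105 mid [ 0.6138 -0.1353] size [0.026 0.025 0.016] ztop 0.0401 col [194. 193. 190.]
[328. 192.] 170 mid [ 0.5653 -0.1217] size [0.032 0.033 0.022] ztop 0.0458 col [148. 200. 215.]
[242. 221.] 15 mid [0.4946 0.0724] size [0.005 0.016 0.005] ztop 0.0295 col [137. 138. 134.]
[265. 224.] 19 mid [0.4891 0.0214] size [0.005 0.018 0.008] ztop 0.0421 col [171. 176. 177.]
```

View pics/t4.png

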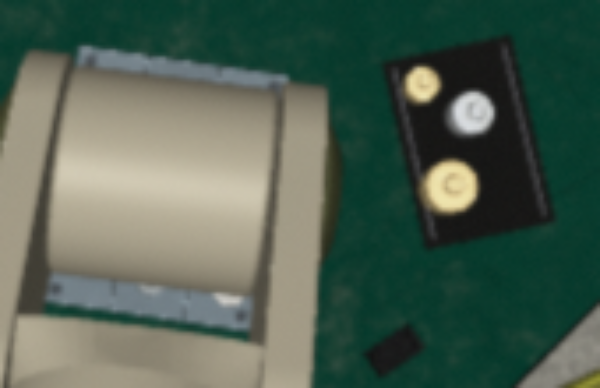

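All three weights are upright on the mat: 50 at (422,84), 100 at (471,113), 200 at (451,187). Now the tab knob.

Call:
drive_tool([
  [0,[-5,-6,5],[0,-0.6,-2]],
  [0,[-1,-1,20],[0,0,0]],
  [0,[0,0,20],[0,0,0]],
  [0,[0,0,14],[0,0,0]],
  [0,[0,0,7],[0,0,0]],
  [0,[0,0,2],[0,0,0]],
  [0,[0,0,0],[0,0,0]],
], force=20)

```text
time: 27.2
position: [0.5356, 0.0694, 0.0087]
ee_rot: [3.136, -0.167, 0.001]
force: [0.3, 0.3, 0.5]
gripper_width: 0.494
```

```bash
python3 plan.py "536,67.7,10,-6.9,0"
```

```text
t 27.2 p [0.5356 0.0694 0.0087] rot [ 3.136e+00 -1.670e-01  1.000e-03] q [-0.088  0.584  1.664 -0.002  0.893  1.591] F [0.3 0.3 0.5] w 0.494
536,67.7,10,-6.9,0 1
[0.0, [0.6, 1.6, -1.3], [0.1, 0.0, 0.8]]
```

Call:
drive_tool([
  [0.4,[0,0,0],[0,0,0]],
  [0.7,[0,0,0],[0,0,0]],
  [0.9,[0,0,0],[0,0,0]],
  [0.9,[0,0,0],[0,0,0]],
])

```text
time: 27.6
position: [0.5362, 0.0694, 0.01]
ee_rot: [3.136, -0.166, 0.004]
force: [1.2, 0.1, -4.7]
gripper_width: 0.126
```

Call:
drive_tool([
  [0.65,[0,0,0],[0,0,0]],
  [0.65,[-0.3,-4.7,0],[0,0,-8]],
  [0.65,[-0.3,-4.7,0],[0,0,-8]],
  [0.65,[-0.3,-4.7,0],[0,0,-8]],
  [0.65,[-0.3,-4.7,0],[0,0,-8]],
  [0.65,[0,0,0],[0,0,0]],
])

```text
time: 28.2
position: [0.5336, 0.0874, 0.0111]
ee_rot: [3.05, 0.736, 0.005]
force: [0.4, -0.5, -0.1]
gripper_width: 0.177
```

```bash
cat > tab.py <<'E'
import sys
from h import *
s=st();p=np.array(s["position"])*1000;pin=np.array([502.4,73.2])
v=p[:2]-pin;X=R.from_rotvec(s["ee_rot"]).as_matrix()[:,0];ps=np.degrees(np.arctan2(X[1],X[0]))
print("radius",np.hypot(*v).round(1),"phi_pos",(np.degrees(np.arctan2(v[1],v[0]))+6.92).round(1),"phi_tool",(ps+6.92).round(1))
E
python3 tab.py
```

```text
t 28.2 p [0.5336 0.0874 0.0111] rot [3.05  0.736 0.005] q [-0.053  0.58   1.664 -0.003  0.894  1.046] F [ 0.4 -0.5 -0.1] w 0.177
radius 34.2 phi_pos 31.4 phi_tool 34.1
```

Call:
drive_tool([
  [0.65,[-0.4,-5.2,0],[0,0,-8]],
  [0.65,[-0.4,-5,0],[0,0,-8]],
  [0.65,[-0.4,-5,0],[0,0,-8]],
  [0.65,[-0.4,-5,0],[0,0,-8]],
  [0.65,[-0.4,-5,0],[0,0,-8]],
  [0.65,[0,0,0],[0,0,0]],
])

```text
time: 28.8
position: [0.5177, 0.1032, 0.0125]
ee_rot: [2.609, 1.734, 0.011]
force: [0.2, -0.2, -0.9]
gripper_width: 0.176
```

```bash
python3 tab.py
```

```text
t 28.8 p [0.5177 0.1032 0.0125] rot [2.609 1.734 0.011] q [-0.024  0.553  1.708 -0.004  0.87   0.377] F [ 0.2 -0.2 -0.9] w 0.176
radius 33.7 phi_pos 69.9 phi_tool 74.1
```

Call:
drive_tool([
  [0.65,[-0.2,-6,0.5],[0,0,-8]],
  [0.65,[-0.3,-5.2,0],[0,0,-8]],
  [0.65,[-0.3,-5,0.5],[0,0,-8]],
  [0.65,[-0.3,-5,0],[0,0,-8]],
  [0.65,[-0.3,-5,0],[0,0,-8]],
  [0.65,[-0.3,-5,0],[0,0,-7]],
  [0.65,[0,0,0],[0,0,0]],
])

```text
time: 29.5
position: [0.4915, 0.1028, 0.0133]
ee_rot: [1.719, 2.608, 0.014]
force: [1.1, -0.5, -0.5]
gripper_width: 0.175
```

```bash
python3 tab.py
```

```text
t 29.5 p [0.4915 0.1028 0.0133] rot [1.719 2.608 0.014] q [-0.027  0.504  1.794 -0.002  0.824 -0.43 ] F [ 1.1 -0.5 -0.5] w 0.175
radius 31.5 phi_pos 117.1 phi_tool 120.1
```

Pushing on to the stop.

Call:
drive_tool([
  [0.65,[2,-4.5,0.5],[0,0,-5]],
  [0.65,[0,-4.5,0],[0,0,-5]],
  [0.65,[0,-3.5,0],[0,0,0]],
  [0.65,[0,-3,0],[0,0,0]],
])

```text
time: 29.9
position: [0.4796, 0.0971, 0.0135]
ee_rot: [1.518, 2.724, 0.017]
force: [8.3, 11.4, -2.8]
gripper_width: 0.175
```

```bash
python3 tab.py
```

```text
t 29.9 p [0.4796 0.0971 0.0135] rot [1.518 2.724 0.017] q [-4.000e-02  4.790e-01  1.836e+00 -1.000e-03  8.010e-01 -5.940e-01] F [ 8.3 11.4 -2.8] w 0.175
radius 33.0 phi_pos 140.5 phi_tool 128.7
```

The force rose to 14 N, so the tab is at the stop. Release, lift and look.

Call:
drive_tool([
  [0.4,[0,0,0],[0,0,0]],
  [0.2,[0,0,0],[0,0,0]],
  [0.1,[0,0,0],[0,0,0]],
  [0.1,[0,0,-20],[0,0,0]],
  [0.1,[0,0,-35],[0,0,0]],
  [0.1,[0,0,-20],[0,0,0]],
  [0.1,[0,0,-3],[0,0,0]],
])

```text
time: 30.6
position: [0.4768, 0.0964, 0.0929]
ee_rot: [1.544, 2.714, 0.013]
force: [0.7, 1.0, 0.0]
gripper_width: 0.451
```

```bash
python3 plan.py "576.5,63,75,-6.9,0.1"
```

```text
t 30.6 p [0.4768 0.0964 0.0929] rot [1.544 2.714 0.013] q [-0.041  0.346  1.778 -0.002  0.997 -0.577] F [0.7 1.  0. ] w 0.451
576.5,63,75,-6.9,0.1 16
[0.1, [-5.0, 4.0, 1.0], [0.1, 0.0, 8.0]],[0.1, [-4.0, 5.0, 1.0], [0.1, 0.0, 8.0]],[0.1, [-4.0, 5.0, 1.0], [0.1, 0.0, 8.0]],[0.1, [-3.0, 6.0, 1.0], [0.1, 0.0, 8.0]],[0.1, [-2.0, 6.0, 1.0], [0.1, 0.0, 8.0]],[0.1, [-1.0, 7.0, 1.0], [0.1, 0.0, 8.0]],[0.1, [0.0, 7.0, 1.0], [0.1, 0.0, 8.0]],[0.1, [1.0, 6.0, 1.0], [0.0, 0.0, 8.0]],[0.1, [2.0, 6.0, 1.0], [0.0, -0.1, 8.0]],[0.1, [3.0, 6.0, 1.0], [0.1, 0.0, 7.9]],[0.1, [3.0, 6.0, 2.0], [0.0, -0.1, 8.0]],[0.1, [4.0, 5.0, 1.0], [0.1, 0.0, 7.9]],[0.1, [5.0, 5.0, 2.0], [0.0, -0.1, 8.0]],[0.1, [5.0, 4.0, 1.0], [0.1, 0.0, 7.9]],[0.1, [6.0, 3.0, 2.0], [0.0, -0.1, 8.0]],[0.1, [6.1, 1.8, 1.0], [0.1, 0.0, 7.9]]
```

```bash
python3 plan.py "577,64,70,173.1,0.1"
```

```text
t 30.6 p [0.4768 0.0964 0.0929] rot [1.544 2.714 0.013] q [-0.041  0.346  1.778 -0.002  0.997 -0.577] F [0.7 1.  0. ] w 0.451
577,64,70,173.1,0.1 7
[0.1, [-11.0, 10.0, 4.0], [0.1, 0.2, -7.5]],[0.1, [-12.0, 8.0, 3.0], [0.1, 0.1, -7.5]],[0.1, [-14.0, 7.0, 4.0], [0.1, 0.2, -7.5]],[0.1, [-14.0, 5.0, 3.0], [0.1, 0.1, -7.5]],[0.1, [-15.0, 3.0, 3.0], [0.1, 0.2, -7.5]],[0.1, [-15.0, 1.0, 4.0], [0.0, 0.1, -7.4]],[0.1, [-14.9, -1.4, 3.1], [0.1, 0.2, -7.5]]
```

Call:
drive_tool([
  [0.1,[-11,10,4],[0.1,0.2,-7.5]],
  [0.1,[-12,8,3],[0.1,0.1,-7.5]],
  [0.1,[-14,7,4],[0.1,0.2,-7.5]],
  [0.1,[-14,5,3],[0.1,0.1,-7.5]],
  [0.1,[-15,3,3],[0.1,0.2,-7.5]],
  [0.1,[-14,1,4],[0,0.1,-7.4]],
  [0.1,[-10,-1,2],[0.1,0.2,-6.5]],
  [0.1,[-3,0,0],[0,0,0]],
])

```text
time: 31.4
position: [0.5752, 0.0651, 0.062]
ee_rot: [-0.17, -3.126, 0.002]
force: [-0.5, -0.1, -0.9]
gripper_width: 0.453
```

```bash
python3 plan.py "577,64,40,173.1,0.1"; python3 - <<'E'
from h import *
d=cam("side");cv2.imwrite("pics/t5.png",cv2.resize(d["pixels"][150:270,180:340],(640,480)))
E
```

```text
t 31.4 p [0.5752 0.0651 0.062 ] rot [-1.700e-01 -3.126e+00  2.000e-03] q [-0.089  0.582  1.494 -0.002  1.076 -1.549] F [-0.5 -0.1 -0.9] w 0.453
577,64,40,173.1,0.1 1
[0.1, [-2.2, -0.9, 22.0], [-0.1, -0.6, 0.7]]
```

View pics/t5.png

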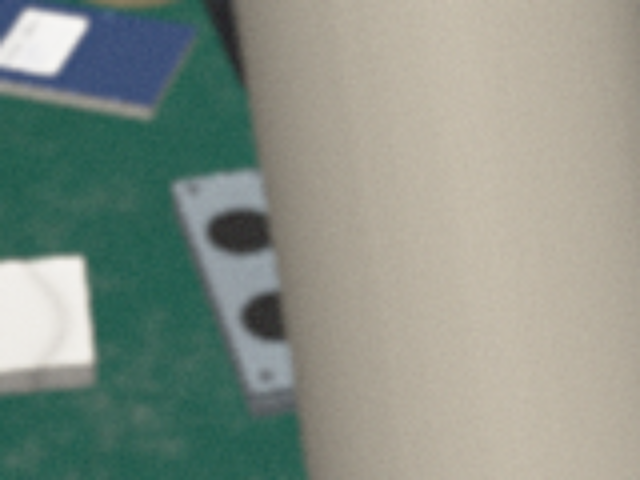

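Call:
drive_tool([
  [0.1,[-2,-1,8],[0,-0.5,0.7]],
  [0.1,[0,0,20],[0,0,0]],
  [0.1,[0,0,18],[0,0,0]],
  [0.1,[0,0,8],[0,0,0]],
  [0.1,[0,0,3],[0,0,0]],
  [0.1,[0,0,0],[0,0,0]],
], force=50)

```text
time: 32.05
position: [0.5745, 0.0647, 0.001]
ee_rot: [-0.219, -3.131, 0.003]
force: [0.7, 0.1, -0.8]
gripper_width: 0.45
```

```bash
python3 plan.py "577,64,4,173.1,0.1"
```

```text
t 32.05 p [0.5745 0.0647 0.001 ] rot [-2.190e-01 -3.131e+00  3.000e-03] q [-0.089  0.663  1.542 -0.003  0.939 -1.519] F [ 0.7  0.1 -0.8] w 0.45
577,64,4,173.1,0.1 1
[0.1, [-2.6, -0.3, -3.0], [-0.1, -0.1, -1.1]]
```

Call:
drive_tool([
  [0.1,[-2.5,0,-3],[0,0,-1.1]],
  [0.1,[0,0,0],[0,0,0]],
  [0.5,[0,0,0],[0,0,0]],
  [0.8,[0,0,0],[0,0,0]],
  [1,[0,0,0],[0,0,0]],
  [1,[0,0,0],[0,0,0]],
])

```text
time: 32.65
position: [0.5785, 0.064, 0.0067]
ee_rot: [0.188, 3.134, -0.004]
force: [0.0, -0.6, -1.3]
gripper_width: 0.1
```

```bash
python3 plan.py "577,64,70,173.1,1"
```

```text
t 32.65 p [0.5785 0.064  0.0067] rot [ 0.188  3.134 -0.004] q [-0.09   0.659  1.531 -0.003  0.95  -1.539] F [ 0.  -0.6 -1.3] w 0.1
577,64,70,173.1,1 2
[1.0, [1.0, 0.0, -32.0], [-0.1, 0.1, 0.0]],[1.0, [0.4, -0.3, -31.3], [0.0, 0.0, 0.0]]
```

Call:
drive_tool([
  [1,[0,0,-5],[0,0,0]],
  [1,[0,0,-10],[0,0,0]],
  [1,[0,0,-20],[0,0,0]],
  [1,[0,0,-25],[0,0,0]],
  [1,[0,0,-10],[0,0,0]],
  [1,[0,0,0],[0,0,0]],
])

```text
time: 33.25
position: [0.5777, 0.0647, 0.0806]
ee_rot: [0.188, 3.136, -0.003]
force: [-1.2, -0.4, -1.8]
gripper_width: 0.103
```

```bash
python3 plan.py "593,267,75,76.1,1"
```

```text
t 33.25 p [0.5777 0.0647 0.0806] rot [ 1.880e-01  3.136e+00 -3.000e-03] q [-0.089  0.558  1.48  -0.002  1.103 -1.539] F [-1.2 -0.4 -1.8] w 0.103
593,267,75,76.1,1 12
[1.0, [1.0, 17.0, 0.0], [0.0, 0.0, 8.1]],[1.0, [3.0, 17.0, 0.0], [0.0, 0.0, 8.1]],[1.0, [5.0, 16.0, 1.0], [0.0, 0.0, 8.1]],[1.0, [8.0, 15.0, 0.0], [0.0, 0.0, 8.1]],[1.0, [10.0, 14.0, 1.0], [0.0, 0.0, 8.1]],[1.0, [11.0, 12.0, 0.0], [0.0, 0.0, 8.1]],[1.0, [13.0, 11.0, 1.0], [0.0, 0.0, 8.1]],[1.0, [15.0, 9.0, 0.0], [0.0, 0.0, 8.1]],[1.0, [15.0, 6.0, 1.0], [0.0, 0.0, 8.1]],[1.0, [16.0, 4.0, 0.0], [0.0, 0.0, 8.0]],[1.0, [17.0, 2.0, 1.0], [0.0, 0.1, 8.1]],[1.0, [17.0, -0.6, 0.3], [0.0, 0.0, 8.0]]
```

Call:
drive_tool([
  [1,[1,14,0],[0,0,7]],
  [1,[3,17,0],[0,0,8]],
  [1,[5,16,0],[0,0,8]],
  [1,[8,15,0],[0,0,8]],
  [1,[10,14,0],[0,0,8]],
  [1,[11,12,0],[0,0,8]],
  [1,[13,11,0],[0,0,8]],
  [1,[15,9,0],[0,0,8]],
])

```text
time: 34.05
position: [0.5844, 0.2002, 0.0726]
ee_rot: [-1.854, -2.527, 0.013]
force: [0.5, -0.0, -1.9]
gripper_width: 0.107
```

Call:
drive_tool([
  [1,[15,6,0],[0,0,8]],
  [1,[16,4,0],[0,0,8]],
  [1,[15,2,0],[0,0,8]],
  [1,[11,0,0],[0,0,6]],
  [1,[4,0,0],[0,0,2]],
  [1,[0,0,0],[0,0,0]],
  [1,[0,0,0],[0,0,0]],
])

```text
time: 34.75
position: [0.5872, 0.2668, 0.0634]
ee_rot: [-2.499, -1.887, 0.033]
force: [0.1, -0.7, -2.5]
gripper_width: 0.104
```

```bash
python3 plan.py "592,267,30,76.1,1"; python3 - <<'E'
from h import *
for n in("top","side"):
    d=cam(n);np.savez(n+"6.npz",**d)
    if n=="side": cv2.imwrite("pics/p6.png",cv2.resize(d["pixels"][130:280,90:290],(800,600)))
d=dict(np.load("top6.npz"))
from blobs import blobs
blobs(d,.44,.56,0,.14,.0235)
E
```

```text
t 34.75 p [0.5872 0.2668 0.0634] rot [-2.499 -1.887  0.033] q [2.450e-01 7.190e-01 1.247e+00 1.000e-03 1.199e+00 5.220e-01] F [ 0.1 -0.7 -2.5] w 0.104
592,267,30,76.1,1 1
[1.0, [1.9, 5.3, 33.3], [-1.2, 0.6, -2.0]]
[237. 222.] 137 mid [0.4922 0.0848] size [0.033 0.045 0.032] ztop 0.055 col [145. 143. 136.]
[265. 221.] 88 mid [0.497  0.0201] size [0.02  0.026 0.018] ztop 0.0414 col [207. 210. 211.]
```

View pics/p6.png

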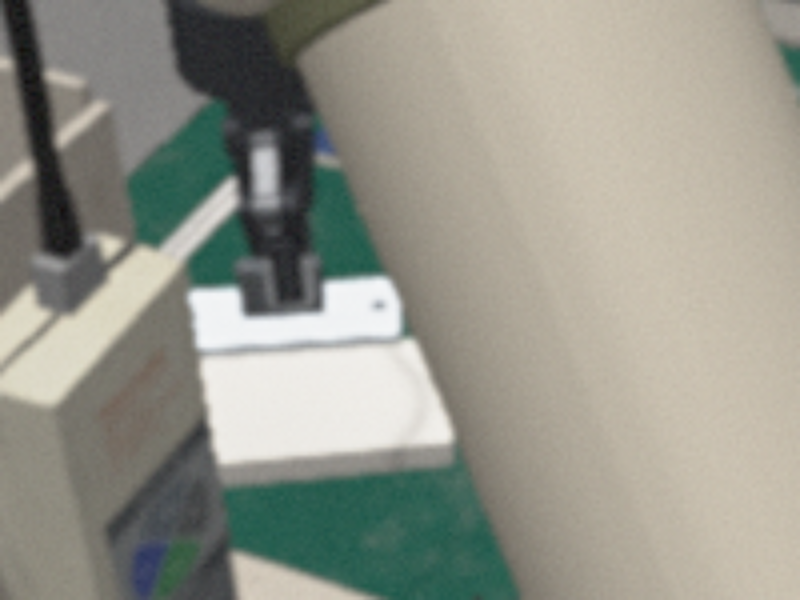

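The plate is held clear over the rest. The tab blob reaches (476,107), which matches 130°, the stop. Removing the tilt, then lowering.

Call:
drive_tool([
  [1,[1,3,10],[-0.7,0.4,-1]],
  [1,[1,2.5,12],[-0.5,0.2,-1]],
  [1,[0,0,8],[0,0,0]],
  [1,[0,0,3],[0,0,0]],
  [1,[0,0,0],[0,0,0]],
])

```text
time: 35.35
position: [0.5934, 0.2655, 0.0298]
ee_rot: [2.473, 1.937, 0.002]
force: [-0.1, 0.8, -1.8]
gripper_width: 0.1
```

```bash
python3 plan.py "593,267,18,76.1,1"; python3 - <<'E'
from h import *
d=cam("side");P=cloud(d);im=d["pixels"]
z=P[...,2];sel=(abs(P[...,0]-.59)<.08)&(abs(P[...,1]-.266)<.1)&(z>.03)&(z<.075)&(im.min(-1)>170)
q=P[sel];print(len(q),np.median(q,0),q.min(0),q.max(0))
A=np.c_[q[:,:2]-q[:,:2].mean(0),np.ones(len(q))];print("tilt",np.linalg.lstsq(A,q[:,2],rcond=None)[0])
(c,s,a)=cv2.minAreaRect(np.float32(q[:,:2]*1000));print(c,s,a)
E
```

```text
t 35.35 p [0.5934 0.2655 0.0298] rot [2.473e+00 1.937e+00 2.000e-03] q [ 0.241  0.755  1.278 -0.     1.108  0.483] F [-0.1  0.8 -1.8] w 0.1
593,267,18,76.1,1 1
[1.0, [1.4, -0.7, 11.8], [0.1, 0.0, 0.0]]
659 [0.58489854 0.26515486 0.04256004] [0.5589895  0.21906789 0.03295581] [0.62663712 0.31461232 0.06250168]
tilt [ 0.05551575 -0.01150039  0.04226271]
(592.8593139648438, 265.6280517578125) (98.74933624267578, 48.71383285522461) 77.29985046386719
```

Call:
drive_tool([
  [1,[1,-2,6],[0,0,0]],
  [1,[0,0,4],[0,0,0]],
  [1,[0,0,2],[0,0,0]],
  [1,[0,0,2],[0,0,0]],
  [1,[0,0,0],[0,0,0]],
])

```text
time: 35.9
position: [0.5921, 0.2673, 0.016]
ee_rot: [2.472, 1.936, 0.004]
force: [0.4, -0.8, -1.6]
gripper_width: 0.103
```

Call:
drive_tool([
  [1,[0,0,2],[0,0,0]],
  [1,[0,0,1.5],[0,0,0]],
  [1,[0,0,0],[0,0,0]],
])

```text
time: 36.2
position: [0.5927, 0.2675, 0.0152]
ee_rot: [2.471, 1.936, 0.007]
force: [-0.3, -0.8, -2.3]
gripper_width: 0.101
```

Call:
drive_tool([
  [1,[0,0,2.5],[0,0,0]],
  [1,[0,0,2],[0,0,0]],
  [1,[0,0,0],[0,0,0]],
])

```text
time: 36.5
position: [0.5932, 0.2677, 0.0152]
ee_rot: [2.47, 1.936, 0.009]
force: [0.0, -0.3, -2.1]
gripper_width: 0.103
```

It no longer goes lower, so it is in contact with the rest. Release, lift and check from the top.

Call:
drive_tool([
  [0.6,[0,0,0],[0,0,0]],
  [0.3,[0,0,0],[0,0,0]],
  [0.2,[0,0,0],[0,0,0]],
  [0.2,[0,0,-20],[0,0,0]],
  [0.2,[0,0,-40],[0,0,0]],
  [0.2,[-40,0,-30],[0,0,0]],
  [0.2,[-45,0,0],[0,0,0]],
  [0.2,[-45,0,0],[0,0,0]],
])

```text
time: 37.3
position: [0.5615, 0.1419, 0.1061]
ee_rot: [2.463, 1.944, 0.011]
force: [0.7, -1.1, -0.6]
gripper_width: 0.397
```

Call:
drive_tool([
  [0.2,[-45,0,0],[0,0,3]],
  [-0.2,[-45,0,0],[0,0,0]],
  [-0.2,[-40,0,0],[0,0,-6]],
  [-0.2,[-30,0,0],[0,0,-8]],
  [-0.2,[-10,0,0],[0,0,-6]],
  [-0.2,[0,0,0],[0,0,0]],
])

```text
time: 37.9
position: [0.5182, -0.0338, 0.1065]
ee_rot: [2.14, 2.288, 0.012]
force: [1.1, -0.3, -1.0]
gripper_width: 0.595
```

```bash
cat > pl.py <<'E'
from h import *
import sys
st();d=cam("top");np.savez("top7.npz",**d);cv2.imwrite(sys.argv[1],cv2.resize(d["pixels"][140:250,110:340],(800,383)))
P=cloud(d);z=P[...,2];im=d["pixels"]
def fit(lo,hi,name,e=0):
    m=((z>lo)&(z<hi)&(P[...,0]>.48)&(P[...,0]<.69)&(P[...,1]>.18)&(P[...,1]<.36)).astype(np.uint8)
    m=cv2.morphologyEx(m,cv2.MORPH_OPEN,np.ones((2,2)))
    c=max(cv2.findContours(m,0,1)[0],key=cv2.contourArea)
    (c,s,a)=cv2.minAreaRect(np.float32(P[...,:2][m>0]*1000));print(name,np.round(c,1),np.round(s,1),round(a,1),"zmed",np.nanmedian(z[m>0]).round(4))
fit(.012,.08,"rest");fit(.0245,.08,"plate");fit(.035,.08,"handle")
from blobs import blobs;blobs(d,.45,.72,-.25,.15,.0235)
E
python3 pl.py pics/p7.png
```

```text
t 37.9 p [ 0.5182 -0.0338  0.1065] rot [2.14  2.288 0.012] q [-0.293  0.397  1.66   0.003  1.073 -0.361] F [ 1.1 -0.3 -1. ] w 0.595
rest [nan nan] [0. 0.] 0.0 zmed 0.0217
plate [594.7 271.6] [107.2  43.8] 76.3 zmed 0.0279
handle [595.  273.3] [42.2  9.9] 77.2 zmed 0.0569
[375. 136.] 336 mid [ 0.6925 -0.2168] size [0.055 0.066 0.056] ztop 0.0799 col [ 99. 107. 110.]
[320. 162.] 12 mid [ 0.6333 -0.1042] size [0.007 0.007 0.008] ztop 0.035 col [155. 208. 223.]
[334. 171.] 99 mid [ 0.6149 -0.1351] size [0.024 0.026 0.015] ztop 0.0387 col [197. 196. 193.]
[237. 222.] 139 mid [0.4921 0.0849] size [0.033 0.045 0.033] ztop 0.0564 col [135. 134. 127.]
[262. 220.] 34 mid [0.4969 0.0274] size [0.02  0.011 0.008] ztop 0.0418 col [184. 189. 190.]
```

View pics/p7.png

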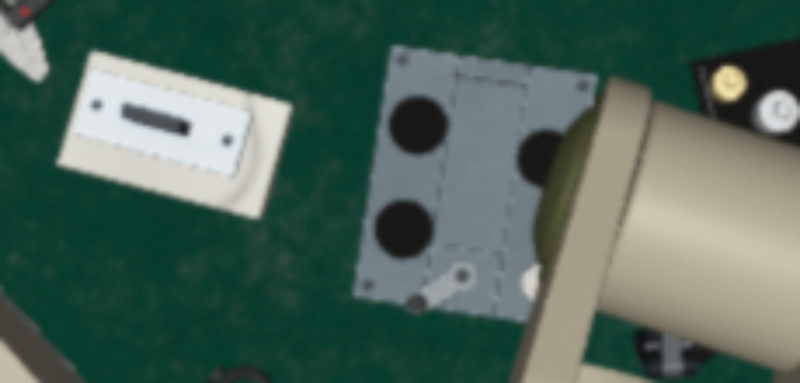

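The tab is at its stop, the pocket is empty, and the plate lies on the rest, parallel but off-centre by about 5–7 mm in +x and +y. I'll regrasp and correct. First, the rest centre by the same method.

```bash
python3 - <<'E'
from h import *
for f,hi in (("top0",.0235),("side0",.0235)):
    d=dict(np.load(f+".npz"));P=cloud(d);z=P[...,2]
    for lo in(.012,.0165):
        m=((z>lo)&(z<.03)&(P[...,0]>.48)&(P[...,0]<.69)&(P[...,1]>.17)&(P[...,1]<.36)).astype(np.uint8)
        n,l,s,_=cv2.connectedComponentsWithStats(m);k=1+np.argmax(s[1:,4])
        c,sz,a=cv2.minAreaRect(np.float32(P[...,:2][l==k]*1000));print(f,lo,np.round(c,1),np.round(sz,1),round(a,1))
E
python3 plan.py "560,150,100,76.1,0.2;596,271,75,76.1,0.2"
```

```text
top0 0.012 [590.3 266. ] [140.4  79.9] 76.1
top0 0.0165 [590.2 266. ] [140.3  79.9] 76.2
side0 0.012 [585.1 257.6] [121.8  84. ] 76.4
side0 0.0165 [585.1 257.5] [121.3  84. ] 76.4
t 37.95 p [ 0.5182 -0.0331  0.1064] rot [2.143 2.286 0.012] q [-0.291  0.397  1.66   0.003  1.073 -0.358] F [-0.2 -0.   0.6] w 0.599
560,150,100,76.1,0.2 5
[0.2, [36.0, 11.0, 1.0], [0.1, 0.0, 3.5]],[0.2, [37.0, 8.0, 1.0], [0.1, 0.0, 3.5]],[0.2, [37.0, 6.0, 2.0], [0.1, 0.0, 3.5]],[0.2, [37.0, 4.0, 1.0], [0.2, 0.0, 3.6]],[0.2, [37.5, 2.0, 1.7], [0.1, -0.1, 3.5]]
596,271,75,76.1,0.2 3
[0.2, [42.0, 2.0, 8.0], [0.0, 0.0, 0.0]],[0.2, [42.0, 2.0, 8.0], [0.0, 0.0, 0.0]],[0.2, [42.1, 1.9, 8.9], [0.0, 0.0, 0.0]]
```

Call:
drive_tool([
  [0.2,[30,9,0],[0.1,0,3.5]],
  [0.2,[37,8,0],[0.1,0,3.5]],
  [0.2,[40,6,0],[0.1,0,3.5]],
  [0.2,[42,4,0],[0.2,0,3.5]],
  [0.2,[42,2,2],[0.1,0,3.5]],
  [0.2,[42,2,8],[0,0,0]],
  [0.2,[36,2,8],[0,0,0]],
  [0.2,[22,1,6],[0,0,0]],
])

```text
time: 38.75
position: [0.5945, 0.2689, 0.0824]
ee_rot: [2.506, 1.893, 0.006]
force: [-0.2, -0.7, -0.1]
gripper_width: 0.399
```

Call:
drive_tool([
  [0.2,[8,0,1],[0,0,0]],
  [0.2,[2,0,0],[0,0,0]],
  [0.2,[0,0,0],[0,0,0]],
])

```text
time: 39.05
position: [0.5955, 0.283, 0.0797]
ee_rot: [-2.506, -1.894, -0.003]
force: [0.2, -0.1, 0.9]
gripper_width: 0.405
```

```bash
python3 plan.py "594,268,40,76.1,0.2"
```

```text
t 39.05 p [0.5955 0.283  0.0797] rot [-2.506 -1.894 -0.003] q [2.660e-01 7.180e-01 1.204e+00 1.000e-03 1.219e+00 5.420e-01] F [ 0.2 -0.1  0.9] w 0.405
594,268,40,76.1,0.2 1
[0.2, [-14.9, 2.6, 39.7], [0.0, -0.1, -1.9]]
```

Call:
drive_tool([
  [0.2,[-15,3,5],[0,0,-1.9]],
  [0.2,[0,0,18],[0,0,0]],
  [0.2,[0,0,20],[0,0,0]],
  [0.2,[0,0,12],[0,0,0]],
  [0.2,[0,0,5],[0,0,0]],
  [0.2,[0,0,0],[0,0,0]],
], force=50)

```text
time: 39.65
position: [0.5956, 0.2622, 0.0218]
ee_rot: [2.48, 1.925, 0.009]
force: [0.2, 0.1, 0.4]
gripper_width: 0.401
```

```bash
python3 plan.py "594,268,16,76.1,0.2"
```

```text
t 39.65 p [0.5956 0.2622 0.0218] rot [2.48  1.925 0.009] q [2.350e-01 7.640e-01 1.285e+00 1.000e-03 1.087e+00 4.850e-01] F [0.2 0.1 0.4] w 0.401
594,268,16,76.1,0.2 1
[0.2, [5.2, -3.0, 5.8], [0.3, -0.2, -0.5]]
```

Call:
drive_tool([
  [0.2,[5,-2.5,5],[0.3,-0.2,-0.5]],
  [0.2,[0,0,0],[0,0,0]],
  [0.6,[0,0,0],[0,0,0]],
  [1,[0,0,0],[0,0,0]],
  [1,[0,0,0],[0,0,0]],
  [1,[0,0,0],[0,0,0]],
])

```text
time: 40.25
position: [0.5953, 0.2686, 0.0189]
ee_rot: [2.472, 1.937, 0.003]
force: [-0.1, 0.6, -1.8]
gripper_width: 0.101
```

Call:
drive_tool([
  [1,[0,0,-6],[0,0,0]],
  [1,[0,0,-2],[0,0,0]],
  [1,[0,0,0],[0,0,0]],
])

```text
time: 40.55
position: [0.5952, 0.2684, 0.0274]
ee_rot: [2.472, 1.937, 0.002]
force: [-1.7, 0.2, -2.3]
gripper_width: 0.1
```

Call:
drive_tool([
  [1,[-4,-1.5,0],[0,0,0]],
  [1,[-3,-1.5,0],[0,0,0]],
  [1,[0,0,0],[0,0,0]],
])

```text
time: 40.85
position: [0.59, 0.2617, 0.0273]
ee_rot: [2.472, 1.937, 0.002]
force: [0.0, 0.4, -0.6]
gripper_width: 0.104
```

```bash
python3 plan.py "590.7,262.6,20,76.1,1"
```

```text
t 40.85 p [0.59   0.2617 0.0273] rot [2.472e+00 1.937e+00 2.000e-03] q [ 0.236  0.749  1.297 -0.     1.095  0.478] F [ 0.   0.4 -0.6] w 0.104
590.7,262.6,20,76.1,1 1
[1.0, [1.0, 0.4, 7.3], [0.1, 0.0, 0.1]]
```

Now lower, release slowly and withdraw.

Call:
drive_tool([
  [1,[1,0.4,4],[0,0,0]],
  [1,[0,0,3],[0,0,0]],
  [1,[0,0,2],[0,0,0]],
  [1,[0,0,0],[0,0,0]],
])

```text
time: 41.25
position: [0.5909, 0.2626, 0.0187]
ee_rot: [2.472, 1.937, 0.003]
force: [-0.1, -0.2, -1.2]
gripper_width: 0.097
```

Call:
drive_tool([
  [0.7,[0,0,0],[0,0,0]],
  [0.4,[0,0,0],[0,0,0]],
  [0.2,[0,0,0],[0,0,0]],
  [0.2,[0,0,-20],[0,0,0]],
  [0.2,[0,0,-40],[0,0,0]],
  [0.2,[-40,0,-30],[0,0,0]],
  [0.2,[-45,0,0],[0,0,0]],
  [0.2,[-45,0,0],[0,0,0]],
])

```text
time: 42.05
position: [0.5595, 0.1372, 0.1109]
ee_rot: [2.464, 1.945, 0.004]
force: [0.7, -1.2, 1.0]
gripper_width: 0.401
```

Call:
drive_tool([
  [0.2,[-45,0,0],[0,0,0]],
  [0,[-45,0,0],[0,0,0]],
  [0,[-40,10,0],[0,0,-6]],
  [-0.2,[-40,10,0],[0,0,-8]],
  [-0.2,[-30,10,0],[0,0,-6]],
  [-0.2,[-10,4,0],[0,0,-2]],
  [-0.2,[0,0,0],[0,0,0]],
])

```text
time: 42.75
position: [0.5577, -0.085, 0.1132]
ee_rot: [2.032, 2.386, 0.007]
force: [-1.1, 0.7, -0.6]
gripper_width: 0.601
```

```bash
python3 pl.py pics/p8.png; python3 plan.py "630,-102,65,103.7,0.1"
```

```text
t 42.75 p [ 0.5577 -0.085   0.1132] rot [2.032 2.386 0.007] q [-3.590e-01  4.800e-01  1.512e+00  1.000e-03  1.141e+00 -5.200e-01] F [-1.1  0.7 -0.6] w 0.601
rest [nan nan] [0. 0.] 0.0 zmed 0.0217
plate [591.6 264.5] [109.1  43.4] 75.9 zmed 0.0281
handle [592.  265.7] [38.4  9.5] 77.5 zmed 0.057
[375. 136.] 339 mid [ 0.6916 -0.2166] size [0.056 0.067 0.056] ztop 0.0798 col [ 98. 106. 109.]
[237. 222.] 137 mid [0.4921 0.0849] size [0.033 0.045 0.03 ] ztop 0.0539 col [134. 133. 126.]
[265. 221.] 87 mid [0.497  0.0215] size [0.02  0.023 0.008] ztop 0.0421 col [194. 198. 198.]
t 42.8 p [ 0.5574 -0.0843  0.1132] rot [2.033 2.386 0.006] q [-3.580e-01  4.800e-01  1.513e+00  1.000e-03  1.141e+00 -5.180e-01] F [-0.4 -0.  -0.5] w 0.6
630,-102,65,103.7,0.1 2
[0.1, [-14.0, 34.0, 24.0], [0.2, 0.1, -2.3]],[0.1, [-16.3, 33.9, 24.7], [0.2, 0.1, -2.3]]
```

The plate is now at (591.6, 264.5), 75.9°, against the rest at (590.2, 266.0), 76.1°, so it is centred within 1.5–2 mm. Now the weights go back, the 50 first.

Call:
drive_tool([
  [0.1,[-12,24,10],[0.2,0.1,-2.3]],
  [0.1,[-12,28,14],[0.2,0.1,-2.3]],
  [0.1,[-6,14,14],[0,0,0]],
  [0.1,[-2,4,8],[0,0,0]],
  [0.1,[0,0,2],[0,0,0]],
  [0.1,[0,0,0],[0,0,0]],
], force=30)

```text
time: 43.4
position: [0.6332, -0.0963, 0.0647]
ee_rot: [-1.936, -2.473, -0.001]
force: [-0.0, -0.5, 0.1]
gripper_width: 0.449
```

```bash
python3 plan.py "630,-103.5,30,103.7,0.1"
```

```text
t 43.4 p [ 0.6332 -0.0963  0.0647] rot [-1.936e+00 -2.473e+00 -1.000e-03] q [-3.340e-01  6.950e-01  1.287e+00  1.000e-03  1.161e+00 -5.770e-01] F [-0.  -0.5  0.1] w 0.449
630,-103.5,30,103.7,0.1 1
[0.1, [-6.3, -4.8, 34.7], [0.0, -0.1, 0.2]]
```

Call:
drive_tool([
  [0.1,[-6,-4,5],[0,0,0]],
  [0.1,[0,0,18],[0,0,0]],
  [0.1,[0,0,22],[0,0,0]],
  [0.1,[0,0,18],[0,0,0]],
  [0.1,[0,0,9],[0,0,0]],
  [0.1,[0,0,3],[0,0,0]],
  [0.1,[0,0,0],[0,0,0]],
])

```text
time: 44.1
position: [0.6294, -0.105, -0.0078]
ee_rot: [1.935, 2.468, 0.004]
force: [0.2, -0.6, 0.5]
gripper_width: 0.445
```

```bash
python3 plan.py "630,-103.5,-12,103.7,0.1"
```

```text
t 44.1 p [ 0.6294 -0.105  -0.0078] rot [1.935 2.468 0.004] q [-3.490e-01  7.790e-01  1.347e+00  1.000e-03  1.010e+00 -5.900e-01] F [ 0.2 -0.6  0.5] w 0.445
630,-103.5,-12,103.7,0.1 1
[0.1, [1.3, 0.9, 4.2], [0.3, 0.2, 0.1]]
```

Call:
drive_tool([
  [0.1,[1,0,4],[0.2,0,0]],
  [0.1,[0,0,0],[0,0,0]],
  [0.4,[0,0,0],[0,0,0]],
  [0.8,[0,0,0],[0,0,0]],
  [0.8,[0,0,0],[0,0,0]],
])

```text
time: 44.6
position: [0.6305, -0.1045, -0.0093]
ee_rot: [1.934, 2.466, 0.001]
force: [-0.5, -0.1, -1.2]
gripper_width: 0.226
```

Call:
drive_tool([
  [0.9,[0,0,-8],[0,0,0]],
  [0.9,[0,0,-24],[0,0,0]],
  [0.9,[0,0,-34],[0,0,0]],
  [0.9,[0,0,-15],[0,0,0]],
  [0.9,[0,0,-3],[0,0,0]],
])

```text
time: 45.1
position: [0.6294, -0.104, 0.0788]
ee_rot: [1.935, 2.467, 0.001]
force: [0.7, -1.0, -1.1]
gripper_width: 0.224
```

```bash
python3 plan.py "583,17,62,83.1,0.9"
```

```text
t 45.1 p [ 0.6294 -0.104   0.0788] rot [1.935e+00 2.467e+00 1.000e-03] q [-0.346  0.671  1.29  -0.002  1.175 -0.586] F [ 0.7 -1.  -1.1] w 0.224
583,17,62,83.1,0.9 3
[0.9, [43.0, -5.0, 5.0], [0.1, 0.1, 6.9]],[0.9, [42.0, -11.0, 6.0], [0.1, 0.1, 6.9]],[0.9, [40.1, -15.4, 5.5], [0.1, 0.0, 6.9]]
```

Call:
drive_tool([
  [0.9,[25,-2,0],[0.1,0,4]],
  [0.9,[32,-5,3],[0.1,0.1,5]],
  [0.9,[32,-9,4],[0.1,0,5]],
  [0.9,[22,-8,4],[0,0,4]],
  [0.9,[10,-5,2],[0,0,2]],
  [0.9,[3,-1,0],[0,0,0]],
  [0.9,[0,0,0],[0,0,0]],
])

```text
time: 45.8
position: [0.5846, 0.0209, 0.0634]
ee_rot: [2.353, 2.08, -0.005]
force: [0.0, -0.2, -0.7]
gripper_width: 0.224
```

```bash
python3 plan.py "583,17,40,83.1,0.9"
```

```text
t 45.8 p [0.5846 0.0209 0.0634] rot [ 2.353  2.08  -0.005] q [-0.163  0.588  1.481 -0.003  1.075 -0.039] F [ 0.  -0.2 -0.7] w 0.224
583,17,40,83.1,0.9 1
[0.9, [-4.0, -1.1, 23.4], [-0.1, 0.2, -0.1]]
```

Call:
drive_tool([
  [0.9,[-3,-1,10],[0,0.2,0]],
  [0.9,[0,0,18],[0,0,0]],
  [0.9,[0,0,13],[0,0,0]],
  [0.9,[0,0,8],[0,0,0]],
  [0.9,[0,0,3],[0,0,0]],
  [0.9,[0,0,0],[0,0,0]],
])

```text
time: 46.4
position: [0.584, 0.014, 0.0074]
ee_rot: [-2.353, -2.079, 0.0]
force: [-0.2, -0.4, -0.2]
gripper_width: 0.228
```

```bash
python3 plan.py "583,17,7.5,83.1,0.9"
```

```text
t 46.4 p [0.584  0.014  0.0074] rot [-2.353 -2.079  0.   ] q [-1.770e-01  6.630e-01  1.521e+00  1.000e-03  9.590e-01 -5.400e-02] F [-0.2 -0.4 -0.2] w 0.228
583,17,7.5,83.1,0.9 1
[0.9, [2.8, -1.3, -0.1], [-0.1, -0.1, -0.2]]
```

Call:
drive_tool([
  [0.9,[3,-1,-1],[0,0,0]],
  [0.9,[0,0,1.5],[0,0,0]],
  [0.9,[0,0,0],[0,0,0]],
  [0.4,[0,0,0],[0,0,0]],
  [0.3,[0,0,0],[0,0,0]],
  [0.1,[0,0,0],[0,0,0]],
  [0.1,[0,0,-20],[0,0,0]],
  [0.1,[0,0,-35],[0,0,0]],
])

```text
time: 47.2
position: [0.5817, 0.0176, 0.0608]
ee_rot: [-2.35, -2.076, 0.006]
force: [1.1, 0.1, -0.3]
gripper_width: 0.449
```

```bash
python3 plan.py "612.5,-136,65,103.7,0.1"
```

```text
t 47.2 p [0.5817 0.0176 0.0608] rot [-2.35  -2.076  0.006] q [-1.710e-01  5.870e-01  1.489e+00  1.000e-03  1.072e+00 -4.800e-02] F [ 1.1  0.1 -0.3] w 0.449
612.5,-136,65,103.7,0.1 4
[0.1, [-37.0, 12.0, -1.0], [-0.1, 0.0, -5.2]],[0.1, [-38.0, 9.0, -1.0], [-0.1, 0.0, -5.2]],[0.1, [-39.0, 6.0, -1.0], [-0.1, -0.1, -5.2]],[0.1, [-39.2, 1.6, -1.5], [-0.1, 0.0, -5.2]]
```

Call:
drive_tool([
  [0.1,[-22,9,-8],[0,0,-4]],
  [0.1,[-34,9,0],[-0.1,0,-5]],
  [0.1,[-36,6,0],[-0.1,0,-5]],
  [0.1,[-32,3,0],[-0.1,0,-5]],
  [0.1,[-19,1,3],[0,0,-2]],
  [0.1,[-8,0,3],[0,0,0]],
  [0.1,[-2,0,0],[0,0,0]],
  [0.1,[0,0,0],[0,0,0]],
])

```text
time: 48.0
position: [0.621, -0.1396, 0.0688]
ee_rot: [1.913, 2.484, 0.008]
force: [0.2, 0.8, 0.8]
gripper_width: 0.45
```

```bash
python3 blobs.py|grep -v "\[ 0.7"; python3 plan.py "612.5,-136,40,103.7,0.1"
```

```text
[268. 182.] 77 mid [0.5856 0.0176] size [0.021 0.02  0.026] ztop 0.0503 col [147. 196. 211.]
[237. 222.] 135 mid [0.4922 0.0848] size [0.033 0.045 0.031] ztop 0.055 col [135. 134. 127.]
[265. 221.] 86 mid [0.497  0.0215] size [0.02  0.023 0.009] ztop 0.0438 col [196. 200. 200.]
t 48.05 p [ 0.6209 -0.1393  0.0688] rot [1.912 2.485 0.008] q [-0.406  0.677  1.307  0.004  1.15  -0.666] F [-0.8 -0.3 -0.7] w 0.449
612.5,-136,40,103.7,0.1 1
[0.1, [5.4, -7.5, 28.7], [0.5, 0.1, 1.1]]
```

Call:
drive_tool([
  [0.1,[3,-4,0],[0.3,0.1,0.6]],
  [0.1,[2.4,-3.3,0],[0.2,0,0.5]],
  [0.1,[0,0,0],[0,0,0]],
  [0.1,[0,0,0],[0,0,0]],
  [0.1,[0,0,15],[0,0,0]],
  [0.1,[0,0,15],[0,0,0]],
], force=30)

```text
time: 48.65
position: [0.6126, -0.1328, 0.0396]
ee_rot: [1.937, 2.47, 0.0]
force: [-0.1, -0.1, -0.4]
gripper_width: 0.452
```

```bash
python3 plan.py "612.5,-136,-10,103.7,0.1"
```

```text
t 48.65 p [ 0.6126 -0.1328  0.0396] rot [1.937 2.47  0.   ] q [-4.000e-01  6.960e-01  1.358e+00 -1.000e-03  1.085e+00 -6.400e-01] F [-0.1 -0.1 -0.4] w 0.452
612.5,-136,-10,103.7,0.1 2
[0.1, [-1.0, 0.0, 25.0], [0.1, 0.1, 0.0]],[0.1, [-2.0, -0.9, 24.6], [0.0, 0.0, 0.1]]
```

Call:
drive_tool([
  [0.1,[-1,0,12],[0,0,0]],
  [0.1,[0,0,16],[0,0,0]],
  [0.1,[0,0,13],[0,0,0]],
  [0.1,[0,0,7],[0,0,0]],
  [0.1,[0,0,2],[0,0,0]],
  [0.1,[0,0,0],[0,0,0]],
])

```text
time: 49.25
position: [0.611, -0.1333, -0.0185]
ee_rot: [-1.937, -2.469, 0.002]
force: [0.1, -0.3, 0.5]
gripper_width: 0.448
```

Call:
drive_tool([
  [0.4,[0,0,0],[0,0,0]],
  [0.8,[0,0,0],[0,0,0]],
  [0.8,[0,0,0],[0,0,0]],
  [0.9,[0,0,0],[0,0,0]],
])

```text
time: 49.65
position: [0.6118, -0.1337, -0.0169]
ee_rot: [-1.939, -2.471, 0.001]
force: [0.7, -0.4, -0.7]
gripper_width: 0.297
```

Call:
drive_tool([
  [0.9,[0,0,-8],[0,0,0]],
  [0.9,[0,0,-24],[0,0,0]],
  [0.9,[0,0,-34],[0,0,0]],
  [0.9,[0,0,-15],[0,0,0]],
  [0.9,[0,0,-3],[0,0,0]],
  [0.9,[0,0,0],[0,0,0]],
])

```text
time: 50.25
position: [0.6118, -0.1336, 0.0723]
ee_rot: [1.939, 2.472, -0.001]
force: [-0.0, 0.6, -1.1]
gripper_width: 0.301
```

```bash
python3 plan.py "528.5,111,65,83.1,0.9"
```

```text
t 50.25 p [ 0.6118 -0.1336  0.0723] rot [ 1.939e+00  2.472e+00 -1.000e-03] q [-4.010e-01  6.570e-01  1.332e+00 -1.000e-03  1.152e+00 -6.420e-01] F [-0.   0.6 -1.1] w 0.301
528.5,111,65,83.1,0.9 6
[0.9, [43.0, -4.0, 1.0], [0.0, 0.0, 3.4]],[0.9, [43.0, -6.0, 1.0], [0.0, 0.0, 3.5]],[0.9, [42.0, -9.0, 1.0], [0.0, 0.0, 3.4]],[0.9, [41.0, -11.0, 1.0], [0.0, 0.0, 3.5]],[0.9, [41.0, -14.0, 2.0], [0.0, 0.0, 3.4]],[0.9, [39.7, -16.6, 1.2], [0.0, 0.0, 3.5]]
```

Call:
drive_tool([
  [0.9,[25,-2,0],[0,0,2.5]],
  [0.9,[36,-5,0],[0,0,3]],
  [0.9,[40,-8,0],[0,0,3.5]],
  [0.9,[40,-10,1],[0,0,3.5]],
  [0.9,[40,-13,1],[0,0,3.5]],
  [0.9,[34,-12,1],[0,0,3]],
  [0.9,[20,-7,1],[0,0,1.5]],
  [0.9,[10,-3,0],[0,0,0]],
])

```text
time: 51.05
position: [0.5281, 0.1145, 0.0607]
ee_rot: [-2.362, -2.06, 0.013]
force: [-0.8, -0.0, -1.1]
gripper_width: 0.297
```

Call:
drive_tool([
  [0.9,[2,0,0],[0,0,0]],
  [0.9,[0,0,0],[0,0,0]],
  [0.9,[0,0,0],[0,0,0]],
])

```text
time: 51.35
position: [0.5285, 0.116, 0.0596]
ee_rot: [-2.359, -2.062, 0.015]
force: [-0.2, -0.6, -1.4]
gripper_width: 0.297
```

```bash
python3 plan.py "528.5,113.5,1,83.1,0.9"
```

```text
t 51.35 p [0.5285 0.116  0.0596] rot [-2.359 -2.062  0.015] q [-1.000e-03  5.150e-01  1.617e+00  0.000e+00  1.023e+00  1.330e-01] F [-0.2 -0.6 -1.4] w 0.297
528.5,113.5,1,83.1,0.9 2
[0.9, [-1.0, 1.0, 29.0], [-0.4, 0.0, -0.4]],[0.9, [-1.4, -0.1, 29.6], [-0.3, 0.1, -0.4]]
```

Call:
drive_tool([
  [0.9,[-1.2,0.3,4],[-0.4,0,-0.5]],
  [0.9,[-0.5,0,12],[-0.3,0,-0.3]],
  [0.9,[0,0,16],[0,0,0]],
  [0.9,[0,0,13],[0,0,0]],
  [0.9,[0,0,6],[0,0,0]],
  [0.9,[0,0,2],[0,0,0]],
  [0.9,[0,0,0],[0,0,0]],
])

```text
time: 52.05
position: [0.5304, 0.1087, 0.0041]
ee_rot: [2.351, 2.078, 0.001]
force: [0.3, -0.9, -0.5]
gripper_width: 0.296
```

```bash
python3 plan.py "528.5,113.5,0.5,83.1,0.9"
```

```text
t 52.05 p [0.5304 0.1087 0.0041] rot [2.351e+00 2.078e+00 1.000e-03] q [-0.013  0.593  1.664 -0.003  0.882  0.112] F [ 0.3 -0.9 -0.5] w 0.296
528.5,113.5,0.5,83.1,0.9 1
[0.9, [4.5, -2.5, 3.6], [0.2, 0.1, -0.2]]
```

Call:
drive_tool([
  [0.9,[3,-1.5,0],[0,0,0]],
  [0.9,[1.5,-1,0],[0,0,0]],
  [0.9,[0,0,2],[0,0,0]],
  [0.9,[0,0,2],[0,0,0]],
  [0.9,[0,0,0],[0,0,0]],
  [0.3,[0,0,0],[0,0,0]],
  [0.2,[0,0,0],[0,0,0]],
  [0.1,[0,0,0],[0,0,0]],
])

```text
time: 52.85
position: [0.5297, 0.1139, 0.0018]
ee_rot: [2.349, 2.077, 0.006]
force: [-0.0, 0.2, 0.1]
gripper_width: 0.451
```

Call:
drive_tool([
  [0.1,[0,0,-15],[0,0,0]],
  [0.1,[0,0,-30],[0,0,0]],
  [-0.1,[0,0,-20],[0,0,0]],
  [-0.2,[0,0,-4],[0,0,0]],
  [-0.2,[0,0,0],[0,0,0]],
])

```text
time: 53.35
position: [0.5288, 0.1139, 0.0724]
ee_rot: [2.35, 2.077, 0.004]
force: [-0.2, 0.3, 0.1]
gripper_width: 0.602
```

Call:
drive_tool([
  [-0.2,[-24,6,0],[0,0,-3]],
  [-0.2,[-36,7,0],[0,0,-3.5]],
  [-0.2,[-40,6,0],[0,0,-4]],
  [-0.2,[-40,3,0],[0,0,-4]],
  [-0.2,[-40,0,0],[0,0,-3.5]],
  [-0.2,[-32,-2,0],[0,0,-2.5]],
  [-0.2,[-16,-1,0],[0,0,0]],
  [-0.2,[-6,0,0],[0,0,0]],
])

```text
time: 54.15
position: [0.5597, -0.1261, 0.0634]
ee_rot: [-1.922, -2.478, 0.003]
force: [-0.1, 1.4, -0.7]
gripper_width: 0.6
```

Call:
drive_tool([
  [-0.2,[0,0,0],[0,0,0]],
  [-0.2,[0,0,0],[0,0,0]],
])

```text
time: 54.35
position: [0.5593, -0.1246, 0.0623]
ee_rot: [-1.923, -2.475, 0.004]
force: [0.6, 0.5, -0.6]
gripper_width: 0.599
```

```bash
python3 plan.py "562.5,-121.5,-9,103.7,-0.2"; python3 blobs.py|grep -v "\[ 0.7"
```

```text
t 54.35 p [ 0.5593 -0.1246  0.0623] rot [-1.923 -2.475  0.004] q [-0.423  0.569  1.516 -0.     1.064 -0.673] F [ 0.6  0.5 -0.6] w 0.599
562.5,-121.5,-9,103.7,-0.2 2
[-0.2, [1.0, 2.0, 36.0], [-0.2, -0.1, 0.3]],[-0.2, [1.0, 2.2, 35.3], [-0.2, -0.2, 0.3]]
[268. 181.] 76 mid [0.5857 0.0175] size [0.021 0.021 0.027] ztop 0.0516 col [151. 201. 215.]
[226. 205.] 121 mid [0.53   0.1107] size [0.027 0.027 0.032] ztop 0.0574 col [197. 196. 193.]
[237. 222.] 137 mid [0.4921 0.0849] size [0.033 0.045 0.03 ] ztop 0.0534 col [140. 138. 131.]
[265. 221.] 87 mid [0.497  0.0215] size [0.02  0.023 0.008] ztop 0.0423 col [200. 204. 204.]
```

Call:
drive_tool([
  [-0.2,[1,2,0],[-0.2,0,0.3]],
  [-0.2,[0.5,1.5,0],[-0.2,-0.2,0.3]],
  [-0.2,[0,0,0],[0,0,0]],
  [-0.2,[0,0,14],[0,0,0]],
  [-0.2,[0,0,22],[0,0,0]],
  [-0.2,[0,0,18],[0,0,0]],
  [-0.2,[0,0,9],[0,0,0]],
  [-0.2,[0,0,3],[0,0,0]],
])

```text
time: 55.2
position: [0.5625, -0.1183, -0.0079]
ee_rot: [1.936, 2.473, 0.003]
force: [-0.1, 0.5, -0.2]
gripper_width: 0.601
```

Call:
drive_tool([
  [-0.2,[0,0,0],[0,0,0]],
  [0.2,[0,0,0],[0,0,0]],
  [0.6,[0,0,0],[0,0,0]],
  [0.8,[0,0,0],[0,0,0]],
  [0.9,[0,0,0],[0,0,0]],
])

```text
time: 55.7
position: [0.563, -0.1185, -0.0069]
ee_rot: [1.935, 2.472, 0.003]
force: [0.1, -0.1, -2.8]
gripper_width: 0.369
```

Call:
drive_tool([
  [0.9,[0,0,-8],[0,0,0]],
  [0.9,[0,0,-24],[0,0,0]],
  [0.9,[0,0,-34],[0,0,0]],
  [0.9,[0,0,-15],[0,0,0]],
  [0.9,[0,0,-3],[0,0,0]],
  [0.9,[0,0,0],[0,0,0]],
])

```text
time: 56.3
position: [0.5625, -0.1184, 0.082]
ee_rot: [1.936, 2.472, 0.003]
force: [-0.8, -0.2, -1.9]
gripper_width: 0.367
```

Call:
drive_tool([
  [0.9,[22,8,0],[0,0,3]],
  [0.9,[33,11,0],[0,0,3.5]],
  [0.9,[38,11,0],[0,0,4]],
  [0.9,[38,9,0],[0,0,4]],
  [0.9,[38,6,0],[0,0,3.5]],
  [0.9,[30,3,0],[0,0,2.5]],
  [0.9,[15,1,0],[0,0,0]],
  [0.9,[5,0,0],[0,0,0]],
])

```text
time: 57.1
position: [0.596, 0.1118, 0.0737]
ee_rot: [-2.359, -2.063, 0.009]
force: [0.5, 1.2, -2.4]
gripper_width: 0.363
```

Call:
drive_tool([
  [0.9,[0,0,0],[0,0,0]],
  [0.9,[0,0,0],[0,0,0]],
])

```text
time: 57.3
position: [0.5952, 0.1114, 0.0722]
ee_rot: [-2.357, -2.062, 0.013]
force: [0.1, -0.7, -2.6]
gripper_width: 0.368
```

```bash
python3 plan.py "597,105,30,83.1,0.9"
```

```text
t 57.3 p [0.5952 0.1114 0.0722] rot [-2.357 -2.062  0.013] q [-0.009  0.622  1.395  0.002  1.137  0.124] F [ 0.1 -0.7 -2.6] w 0.368
597,105,30,83.1,0.9 1
[0.9, [-6.1, 3.2, 42.2], [-0.7, 0.0, -0.7]]
```

Call:
drive_tool([
  [0.9,[0,1,0],[-0.4,0,-0.4]],
  [0.9,[0,0.5,0],[-0.3,0,-0.3]],
  [0.9,[0,0,0],[0,0,0]],
  [0.9,[0,0,14],[0,0,0]],
  [0.9,[0,0,18],[0,0,0]],
  [0.9,[0,0,14],[0,0,0]],
  [0.9,[0,0,6],[0,0,0]],
  [0.9,[0,0,2],[0,0,0]],
])

```text
time: 58.1
position: [0.5965, 0.1076, 0.0137]
ee_rot: [2.355, 2.079, -0.0]
force: [-0.7, 0.1, -0.6]
gripper_width: 0.367
```

Call:
drive_tool([
  [0.9,[0,0,0],[0,0,0]],
  [0.9,[0,0,0],[0,0,0]],
])

```text
time: 58.3
position: [0.5967, 0.1075, 0.0137]
ee_rot: [2.355, 2.079, -0.0]
force: [0.1, 0.0, -3.1]
gripper_width: 0.366
```

```bash
python3 plan.py "598.5,107.8,10,83.1,0.9"
```

```text
t 58.3 p [0.5967 0.1075 0.0137] rot [ 2.355  2.079 -0.   ] q [-1.400e-02  6.930e-01  1.444e+00 -1.000e-03  1.005e+00  1.100e-01] F [ 0.1  0.  -3.1] w 0.366
598.5,107.8,10,83.1,0.9 1
[0.9, [0.5, 1.8, 3.7], [0.0, 0.0, -0.2]]
```

Call:
drive_tool([
  [0.9,[0.3,1.6,0],[0,0,0]],
  [0.9,[0,0,0],[0,0,0]],
  [0.9,[0,0,2],[0,0,0]],
  [0.9,[0,0,1.5],[0,0,0]],
  [0.9,[0,0,0],[0,0,0]],
  [0.2,[0,0,0],[0,0,0]],
  [0,[0,0,0],[0,0,0]],
  [-0.2,[0,0,0],[0,0,0]],
])

```text
time: 59.1
position: [0.6, 0.1077, 0.0123]
ee_rot: [2.352, 2.077, 0.005]
force: [0.4, -0.9, 0.5]
gripper_width: 0.599
```

Call:
drive_tool([
  [-0.2,[0,0,-15],[0,0,0]],
  [-0.2,[0,0,-30],[0,0,0]],
  [-0.2,[0,0,-30],[0,0,0]],
  [-0.2,[0,0,-15],[0,0,0]],
  [-0.2,[0,0,0],[0,0,0]],
])

```text
time: 59.6
position: [0.6, 0.1078, 0.1102]
ee_rot: [2.351, 2.076, 0.008]
force: [-0.7, 0.0, -0.5]
gripper_width: 0.599
```

Call:
drive_tool([
  [-0.2,[-25,0,0],[0,0,0]],
  [-0.2,[-40,0,0],[0,0,0]],
  [-0.2,[-40,0,0],[0,0,0]],
  [-0.2,[-40,0,0],[0,0,0]],
  [-0.2,[-40,0,0],[0,0,0]],
  [-0.2,[-25,0,0],[0,0,0]],
  [-0.2,[-10,0,0],[0,0,0]],
  [-0.2,[0,0,0],[0,0,0]],
])

```text
time: 60.4
position: [0.5707, -0.1168, 0.1093]
ee_rot: [2.349, 2.08, 0.009]
force: [0.3, 1.0, -0.5]
gripper_width: 0.6
```

```bash
python3 pl.py pics/p9.png
```

```text
t 60.4 p [ 0.5707 -0.1168  0.1093] rot [2.349 2.08  0.009] q [-0.405  0.523  1.455  0.004  1.158 -0.285] F [ 0.3  1.  -0.5] w 0.6
rest [nan nan] [0. 0.] 0.0 zmed 0.0216
plate [592.1 264.8] [108.7  43.8] 76.2 zmed 0.028
handle [592.9 267.9] [43.9  9.5] 76.5 zmed 0.0564
[370. 127.] 39 mid [ 0.7083 -0.2056] size [0.023 0.023 0.019] ztop 0.0799 col [ 90.  97. 100.]
[230. 174.] 186 mid [0.6011 0.1044] size [0.033 0.033 0.04 ] ztop 0.0643 col [151. 200. 213.]
[268. 182.] 79 mid [0.5869 0.0175] size [0.025 0.021 0.028] ztop 0.0517 col [146. 195. 209.]
[226. 205.] 122 mid [0.5299 0.1123] size [0.027 0.03  0.031] ztop 0.0554 col [193. 192. 189.]
[237. 222.] 138 mid [0.4922 0.0849] size [0.033 0.045 0.031] ztop 0.0546 col [137. 135. 129.]
[265. 221.] 86 mid [0.497  0.0214] size [0.02  0.023 0.008] ztop 0.043 col [197. 201. 201.]
```

View pics/p9.png

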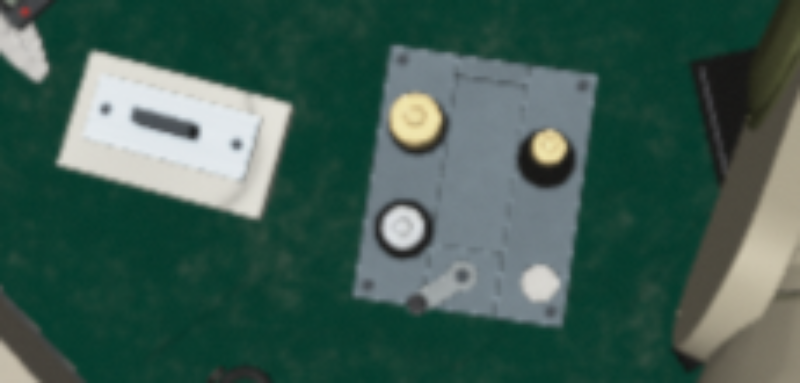

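```bash
python3 -c "
from bench import arm
arm.hand_in();print(arm.sense()['time'])"
```

```text
the job is handed in; nothing more can be done
the job is handed in; nothing more can be done
```

The job is done and handed in at about 60 s of robot time, in the order asked. I moved the three weights to the mat, swung the tab to its stop, laid the plate on the rest, and then put the weights back on their own pads. None tipped over.

The last top-view checks, with the robot well clear:

| Item | Measured (mm) | Target (mm) | Result |
|---|---|---|---|
| Plate on rest | (592, 265), 76.2° | (590, 266), 76.1° | about 2 mm off centre, parallel |
| Tab | knob end at about (476, 107) | same | at the stop; the push force had risen to about 14 N |
| weight_200 | (601, 104) | (600, 104) | upright on its pad |
| weight_100 | (530, 112) | (530, 111) | upright on its pad |
| weight_50 | (586–587, 17.5) | (579.4, 17.8) | upright, about 6–7 mm off the pad centre |

- **weight_50:** it should still be fully on its 40 mm pad, with about 2–3 mm to spare. I left it uncorrected because I was nearly out of turns. It is the weakest point of the result.
- **First grasp attempts failed:** the fingertips sit about 22 mm behind the reported TCP, so the first two tries on weight_50 closed above its body. They shifted it about 3 mm without tipping it. I measured the offset and corrected for it.
- **Plate laid twice:** it first landed about 5–6 mm off centre in each direction, so I regrasped it and set it again.

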